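Load a parts-wash rack and nip up its cam clamp

TASK

Get the bearing housings ready for the wash: swing the rack's cam lever fully open, then stand every housing from the mat upright on the rack's shelf in one neat row, square to the back rail, the first against the end stop and each one close up to the last, with no empty place between. Then turn the cam lever just far enough that the sprung bar holds the whole row against the back rail, and no further: the bar must grip the housings with its springs only lightly pressed (about 1 to 5 mm), never more; leave the screwdriver, caliper, oil bottle and tub alone.

Things in the scene. Friction and masses are not known exactly. Their poses are not given: they have to be found in the camera images.
- rack: Wash rack, a low steel shelf fixed on the bench, 185 x 312 mm; origin on the bench under the middle of the row's length; x points away from the robot to the back rail, y along the row, z up. Shelf top 30 mm above the bench. A housing home against the rail has its centre at x = +5 mm; the first, against the stop, at y = -115 mm, the next every 42 mm towards +y. Turned up to 0.12 rad.
- rail_face (a point): Middle of the inner face of the back rail, at shelf level: rack x = +30 mm, y = 0. The rail is 15 mm high above the shelf.
- stop_face (a point): Middle of the inner face of the end stop, at shelf level: rack x = +6 mm, y = -136 mm. The stop is 15 mm high above the shelf; the shelf's other end (y = +156 mm) has none.
- cam_lever (a joint): Cam lever angle, rad, about a vertical pivot: 0 fully open (lever along rack -y), growing clockwise from above to 2.3; at 1.57 it points to the robot (rack -x). Stays where left; 5 to 8 N at the knob turn it. A snail cam: the pusher advances 10 mm per rad from its open place. Starts at 1.9 to 2.2, closed on the empty rack, with too little room for a housing.
- lever_knob (a point): Centre of the black upright cylindrical knob at the end of the cam lever (24 mm across, 45 mm high, top 22 mm above this point; the flat lever arm begins 22 mm below it). It runs level on a circle of 85 mm radius about lever_pivot.
- lever_pivot (a point): Point on the vertical pivot axis of the cam lever, at the height of lever_knob. The clamp is bolted in slots, so its distance from the rail differs by up to 6 mm, and its place along the rack by 20 mm, from start to start.
- pusher_face (a point): Middle of the front (rail side) face of the pusher, the steel plate 90 mm wide that the cam drives straight towards the rail (rack +x); axes as the rack's.
- bar_face (a point): Middle of the front (rail side) face of the white plastic bar, 264 mm along the row, 12 mm thick, its top 15 mm above the shelf. Two springs carry it ahead of the pusher: free, its face is 26 mm ahead of pusher_face; pressed, they give 4 N per mm. With the lever fully open its face is 58 to 64 mm from the rail.
- housing1_c (a point): Centre (half-way up) of housing1, an aluminium bearing housing: block 50 mm along x, 42 mm along y, 60 mm high (z up), 28 mm bore along y, about 0.28 kg. Starts upright on the 3 mm rubber mat, turned up to 0.62 rad. In the row its x lies along the rack's x, either way round. Grip across the 50 mm near the top to clear rail and bar. 4 to 6 are there; None throughout if absent.
- housing2_c (a point): Centre (half-way up) of housing2, an aluminium bearing housing: block 50 mm along x, 42 mm along y, 60 mm high (z up), 28 mm bore along y, about 0.28 kg. Starts upright on the 3 mm rubber mat, turned up to 0.62 rad. In the row its x lies along the rack's x, either way round. Grip across the 50 mm near the top to clear rail and bar. 4 to 6 are there; None throughout if absent.
- housing3_c (a point): Centre (half-way up) of housing3, an aluminium bearing housing: block 50 mm along x, 42 mm along y, 60 mm high (z up), 28 mm bore along y, about 0.28 kg. Starts upright on the 3 mm rubber mat, turned up to 0.62 rad. In the row its x lies along the rack's x, either way round. Grip across the 50 mm near the top to clear rail and bar. 4 to 6 are there; None throughout if absent.
- housing4_c (a point): Centre (half-way up) of housing4, an aluminium bearing housing: block 50 mm along x, 42 mm along y, 60 mm high (z up), 28 mm bore along y, about 0.28 kg. Starts upright on the 3 mm rubber mat, turned up to 0.62 rad. In the row its x lies along the rack's x, either way round. Grip across the 50 mm near the top to clear rail and bar. 4 to 6 are there; None throughout if absent.
- housing5_c (a point): Centre (half-way up) of housing5, an aluminium bearing housing: block 50 mm along x, 42 mm along y, 60 mm high (z up), 28 mm bore along y, about 0.28 kg. Starts upright on the 3 mm rubber mat, turned up to 0.62 rad. In the row its x lies along the rack's x, either way round. Grip across the 50 mm near the top to clear rail and bar. 4 to 6 are there; None throughout if absent.
- housing6_c (a point): Centre (half-way up) of housing6, an aluminium bearing housing: block 50 mm along x, 42 mm along y, 60 mm high (z up), 28 mm bore along y, about 0.28 kg. Starts upright on the 3 mm rubber mat, turned up to 0.62 rad. In the row its x lies along the rack's x, either way round. Grip across the 50 mm near the top to clear rail and bar. 4 to 6 are there; None throughout if absent.
- tub: White plastic tub 72 mm across, 60 mm high, origin under its centre. Leave alone.
- oil: Grey plastic bottle 48 mm across, 110 mm high, origin under its centre. Leave alone.
- screwdriver: Screwdriver lying on the bench behind the rack, origin under its middle. Leave alone.
- caliper: Steel caliper lying on the bench, 150 mm long, origin under its middle. Leave alone.
Mind the look-alikes: they are no part of the job. Leave any blue look-alike of the part that bears housing6_c alone.

How it is judged:
By the outcome, as a careful person would: the job done as asked, in the order asked, and still so for the second after the job is handed in, with the robot touching nothing.
Of housing1, housing2, housing3, housing4, housing5, housing6 only 4 to 6 are there at a start; the rules pass over those that are not, and their reading is None.
At some moment in a run one of housing1, housing2, housing3, housing4, housing5, housing6 may be knocked a few centimetres aside while the robot is not near it.
Once in a run the grip may slacken for a moment while it holds something.
It also fails if it takes over 210 s, if anything falls off the work surface, if the arm or the gripper's body presses on something with over 40 N, if the wrist force passes 120 N, or if a joint passes its speed limit or range.

ROBOT

A 6-joint arm with a two-finger parallel gripper is mounted at the origin on the work surface. World frame = base frame: x ahead of the robot, y to its left, z up, the work surface at z = 0. Lengths are in m, angles in rad, forces in N, time in s.
With the tool pointing down it reaches from about 0.35 to 0.975 m from the base axis. Payload 4.9 kg.
Tool frame: the origin (TCP) lies midway between the tips of the shut fingers; the grasp point (between the pads) lies ctrl.grip_point_offset behind it (ctrl.grip_point_offset is the distance from the TCP to the grasp point, in m); z points along the fingers, y is the line along which they close (so a half turn about z gives the same grasp; the last joint's range is limited). The gripper opens to 85 mm and grips with 20 to 120 N. Pads are 22 mm wide; open, the fingers measure 114 mm over their backs; the gripper's body (76 mm by 85 mm) begins 54 mm behind the grasp point. The pads swing forward as they close: fully open they stand 13 mm farther back than shut.
Start: joints at [-1.363, 0.053, 1.613, -0, 1.476, -0.119], TCP at [0.201, -0.592, 0.231] pointing down, gripper open.
Joint ranges: [-3.01, 3.01], [-1.01, 2.22], [0.06, 2.58], [-1.02, 4.17], [0.09, 2.62], [-3.14, 3.14]. Speed limits (rad/s): [2.57, 2.57, 3.14, 3.14, 3.14, 3.14].

INTERFACE

Orientations are given as a unit quaternion [x, y, z, w].
In Python, from cell import ctrl gives the robot as it stands.
- The arm moves only by the shell command python3 -m creep 'ROWS' [FORCE]. ROWS is JSON, a list of rows, each a list of 7 numbers: the shift along the tool's x, y, z scaled (see below), then the turn, a rotation vector about the tool's x, y, z scaled (see below), then the opening, from -1 (shut) to 1 (fully open). In form: [[dx, dy, dz, wx, wy, wz, hand], ...]. A call has 1 to 12 rows; each row shifts and turns the commanded pose from where the row before left it, along the tool's axes as they then stand; what a row does not reach is not made up. The controller multiplies each number of a shift by 40 mm and each number of a turn by pi rad. A row lasts 1/8 s, in which the tool goes at most 62.5 mm and 10.7 degrees, less where a joint would pass 70% of its speed; a pose out of reach is approached as far as the arm can. A call with a number of a shift or a turn outside -1 to 1 is refused whole. A call with a gripper value outside its range is refused whole. The fingers move at their own pace and stop on an object; FORCE is the grip in N (left out, the last holds). Time passes only in rows, so rows that do not move let the fingers close. It gives the time, the measured TCP pose, the force, the opening and the grip force at its end, in the units of the state.
- ctrl.state(): the state, without advancing time (a new reading comes with each control period).
- ctrl.read_camera(name): name is "side" or "top"; returns (picture, depth): 480x640x3 uint8, blue, green, red; 480x640 float32, m along the optical axis (not along the pixel's ray), 0 where there is no reading.
- ctrl.camera_info(name): a dict with "fx", "fy", "cx", "cy" (pixels), "k1" (the pictures are not rectified: a ray, as slopes to the right and down, at radius r is drawn at 1 + k1 r^2 times it, then the intrinsics apply), "R" (3x3) and "t" (3): a world point X has camera coordinates R X + t. Camera axes: x right, y down, z forward; pixel columns grow to the right and rows downward; lengths in m; the calibration is good to about 2 mm. A picture is of the moment at which its call begins. camera_info takes no time and is no camera call.
- ctrl.job_done(): hands the job in; it is judged then, once.
Trained networks look in the newest picture that a camera, given by its name, has taken for a name from the list of things; names that differ only in an ending like _2 or _b are one class to them, and where a whole thing is asked for, a point or a joint stands for the part that bears it (a point fixed in the world has none). Each returns a list of dicts, best first, with "confidence" (0 to 1); they miss things now and then, are a little off and sometimes report something else, mostly with a low value. They report only what shows in the picture. A call takes as long as a camera call. They do not tell look-alikes from the thing itself.
- ctrl.boxes_of(thing, camera): "at" ([x, y, z] in m, in world coordinates, good to about 4 mm: the middle of the surface that is visible of it).
- ctrl.place_of(thing, camera): "at" ([x, y, z] in m, in world coordinates, good to about 4 mm: a listed point, or the origin of a listed thing).
The state is a dict: "clock": time; "q": joint angles; "dq": joint speeds; "joint_torque": joint torques, N m; "eef_pos": TCP position; "orientation": TCP orientation; "force": force on the tool from outside, world axes, zero at the start; "ft_torque": the same for the moment, N m; "width": finger opening in m; "grasp_force": force on a finger pad.
Only numpy, scipy, OpenCV 4.12 (cv2) and the standard library are available. Lean on these libraries where they do the work, as an engineer would, in place of code of your own. Each camera call takes 0.05 s, during which the arm holds its last target. There are 200 camera calls.

## Working session

There is one attempt and no reset: what is moved stays moved. The work goes in short steps, Python scripts to look and compute and a shell command to move; the robot and the scene stay as the last step left them, time stands still between calls to the robot, and variables do not carry over. Pictures are saved under pics/ and viewed, at most 14 in all, crops included, and the job is handed in when it is done.

```bash
ls; mkdir -p pics; cat > h.py <<'E'
import numpy as np, cv2
from cell import ctrl
from scipy.spatial.transform import Rotation as Ro
def pix(X,cam):
    c=ctrl.camera_info(cam); p=np.array(c["R"])@np.array(X)+np.array(c["t"]); s=p[:2]/p[2]; s=s*(1+c["k1"]*(s@s)); return np.array([c["fx"]*s[0]+c["cx"],c["fy"]*s[1]+c["cy"]])
def cloud(d,cam):
    c=ctrl.camera_info(cam); K=np.array([[c["fx"],0,c["cx"]],[0,c["fy"],c["cy"]],[0,0,1.]])
    v,u=np.mgrid[0:480,0:640]; uv=np.stack([u,v],-1).reshape(-1,1,2).astype(float)
    s=cv2.undistortPoints(uv,K,np.array([c["k1"],0,0,0,0.])).reshape(480,640,2)
    P=np.concatenate([s*d[...,None],d[...,None]],-1)
    return (P-np.array(c["t"]))@np.array(c["R"])
E
python3 - <<'E'
from h import *
s=ctrl.state(); print(s["eef_pos"],s["orientation"],s["width"],ctrl.grip_point_offset)
for cam in("top","side"):
    im,d=ctrl.read_camera(cam); cv2.imwrite(f"pics/{cam}0.png",im); np.save(f"pics/{cam}0.npy",d)
    for t in["rack","rail_face","stop_face","lever_knob","lever_pivot","pusher_face","bar_face","housing1_c","housing6_c","tub","oil","caliper"]:
        print(cam,t,[(np.round(r["at"],4).tolist(),round(r["confidence"],2)) for r in ctrl.place_of(t,cam)][:8])
print(ctrl.state()["clock"])
E
```

```text
pics
[ 0.20048304 -0.5913117   0.23005401] [ 9.86685628e-01  1.62635737e-01 -4.91429538e-05 -1.04213369e-03] 0.0856589945147742 0.0187
top rack [([0.5797, -0.1692, 0.0007], 0.59), ([0.7471, -0.162, 0.0025], 0.45)]
top rail_face [([0.6117, -0.1732, 0.0284], 0.88)]
top stop_face [([0.5782, -0.3062, 0.0297], 0.55)]
top lever_knob [([0.4323, -0.1163, 0.0838], 0.7)]
top lever_pivot [([0.5061, -0.1602, 0.084], 0.75)]
top pusher_face [([0.5453, -0.1647, 0.0384], 0.97), ([0.5699, -0.1682, 0.0303], 0.54), ([0.5779, -0.3059, 0.0272], 0.17)]
top bar_face [([0.5729, -0.1691, 0.0333], 0.78)]
top housing1_c [([0.5646, 0.2194, 0.0331], 0.75), ([0.5747, -0.3052, 0.0275], 0.3)]
top housing6_c [([0.7442, 0.361, 0.0284], 0.88), ([0.361, -0.034, 0.0334], 0.78), ([0.8202, 0.2253, 0.0324], 0.72), ([0.7975, -0.0425, 0.0291], 0.66), ([0.5883, 0.1249, 0.028], 0.59)]
top tub [([0.7364, 0.0551, -0.0016], 0.97), ([0.3048, -0.3958, 0.0052], 0.53)]
top oil [([0.7159, 0.2341, 0.0001], 0.58)]
top caliper [([0.3015, -0.3945, 0.0025], 0.63)]
side rack [([0.5781, -0.1693, 0.0032], 0.94)]
side rail_face [([0.6132, -0.1697, 0.0307], 0.92)]
side stop_face [([0.5802, -0.3055, 0.0256], 0.85)]
side lever_knob [([0.4361, -0.1226, 0.0843], 0.63)]
side lever_pivot [([0.5109, -0.1607, 0.0829], 0.84), ([0.4491, 0.225, 0.0304], 0.35)]
side pusher_face [([0.5473, -0.164, 0.0418], 0.55)]
side bar_face []
side housing1_c [([0.5637, 0.2187, 0.0311], 0.71), ([0.5442, -0.1644, 0.0418], 0.69)]
side housing6_c [([0.3594, -0.0441, 0.0363], 0.9), ([0.8168, 0.2246, 0.0298], 0.72), ([0.8022, -0.0455, 0.0279], 0.7), ([0.7194, 0.2292, 0.0037], 0.69), ([0.5825, 0.1294, 0.0343], 0.62), ([0.7496, 0.3619, 0.0318], 0.6), ([0.5728, -0.1682, 0.039], 0.36)]
side tub [([0.7377, 0.0533, -0.0015], 0.95)]
side oil [([0.722, 0.2302, 0.0068], 0.83)]
side caliper [([0.5093, -0.1587, 0.0837], 0.73), ([0.3043, -0.3942, -0.0018], 0.43), ([0.7187, 0.2322, 0.0005], 0.23)]
1.3
```

View pics/top0.png

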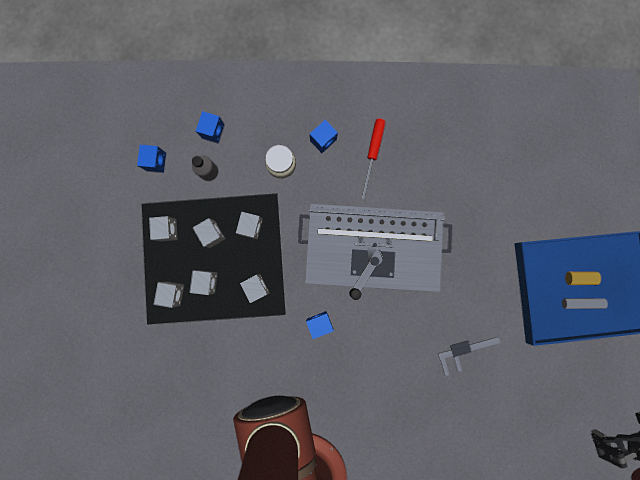

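View pics/side0.png

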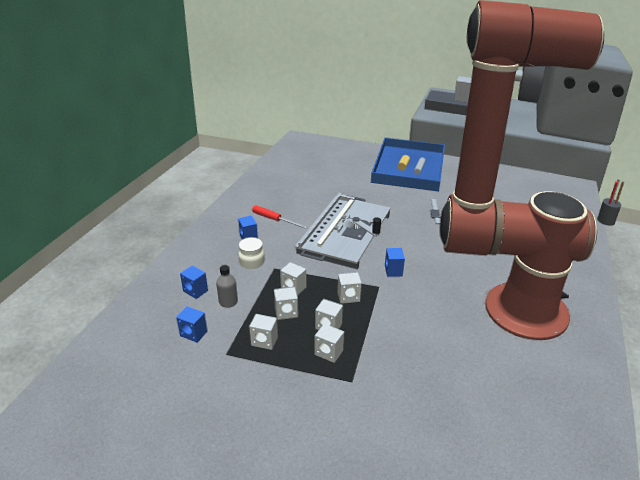

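```bash
python3 - <<'E'
from h import *
im=cv2.imread("pics/top0.png").astype(int); d=np.load("pics/top0.npy"); P=cloud(d,"top"); z=P[...,2]
print("bench z",np.median(z[350:400,60:140]),"mat",np.median(z[250:270,215:240]))
sat=im.max(2)-im.min(2)
m=((z>0.052)&(z<0.075)&(d>0)&(P[...,0]>.4)&(P[...,1]>.03)&(P[...,1]<.5)).astype(np.uint8)
n,l,st,c=cv2.connectedComponentsWithStats(m)
for i in range(1,n):
    if st[i,4]<60: continue
    q=P[l==i]; r=cv2.minAreaRect((q[:,:2]*1000).astype(np.float32))
    print(np.round(c[i]),st[i,4],"sat",int(np.median(sat[l==i])),"z",round(np.median(q[:,2]),4),"rect",np.round(r[0],1),np.round(r[1],1),round(r[2],1))
# rack heights
reg=(P[...,0]>.4)&(P[...,0]<.66)&(P[...,1]>-.36)&(P[...,1]<.03)&(d>0)
h,e=np.histogram(z[reg],bins=np.arange(-.005,.12,.0025)); print([(round(a,4),b) for a,b in zip(e,h) if b>8])
# rail top pixels
R=reg&(z>.04)&(z<.052); np.savetxt("pics/r.txt",P[R],fmt="%.4f")
print("k",P[reg&(z>.095)].mean(0),(reg&(z>.095)).sum())
big=cv2.resize(cv2.imread("pics/top0.png")[195:310,290:460],None,fx=4.7,fy=4.7,interpolation=cv2.INTER_CUBIC); cv2.imwrite("pics/rack.png",big)
for n_ in ("housing1_c",):
    pass
E
```

```text
bench z 0.0002314197723524162 mat 0.00300624327754919
[207. 124.] 424 sat 160 z 0.0599 rect [818.7 223.2] [44.  51.3] 74.1
[148. 156.] 436 sat 160 z 0.0597 rect [742.7 359.9] [46.4 51.5] 86.0
[278. 158.] 571 sat 13 z 0.0596 rect [738.2  59.1] [62.1 57.9] 0.8
[205. 169.] 132 sat 3 z 0.0694 rect [715.5 225.2] [34.5 47. ] 44.9
[247. 224.] 430 sat 17 z 0.0627 rect [585.6 124.6] [42.9 50.3] 75.6
[159. 228.] 461 sat 16 z 0.0629 rect [576.1 325.3] [50.5 45.5] 5.3
[206. 232.] 435 sat 16 z 0.0629 rect [567.4 217.8] [51.4 42.2] 29.9
[201. 282.] 430 sat 17 z 0.0628 rect [453.7 226.9] [41.8 50.3] 83.5
[253. 288.] 437 sat 17 z 0.0627 rect [441.8 108.7] [50.3 43.1] 29.1
[165. 294.] 449 sat 17 z 0.063 rect [425.3 306.7] [43.6 50. ] 81.4
[(np.float64(-0.005), np.int64(779)), (np.float64(-0.0025), np.int64(2824)), (np.float64(0.0), np.int64(2449)), (np.float64(0.0025), np.int64(464)), (np.float64(0.005), np.int64(21)), (np.float64(0.0225), np.int64(87)), (np.float64(0.025), np.int64(991)), (np.float64(0.0275), np.int64(3644)), (np.float64(0.03), np.int64(3161)), (np.float64(0.0325), np.int64(935)), (np.float64(0.035), np.int64(135)), (np.float64(0.0375), np.int64(64)), (np.float64(0.04), np.int64(219)), (np.float64(0.0425), np.int64(650)), (np.float64(0.045), np.int64(479)), (np.float64(0.0475), np.int64(107)), (np.float64(0.05), np.int64(64)), (np.float64(0.0525), np.int64(75)), (np.float64(0.055), np.int64(37)), (np.float64(0.0575), np.int64(75)), (np.float64(0.06), np.int64(124)), (np.float64(0.0625), np.int64(52)), (np.float64(0.065), np.int64(23)), (np.float64(0.1025), np.int64(24)), (np.float64(0.105), np.int64(53)), (np.float64(0.1075), np.int64(11))]
k [ 0.43395793 -0.1165182   0.10515937] 100
```

View pics/rack.png

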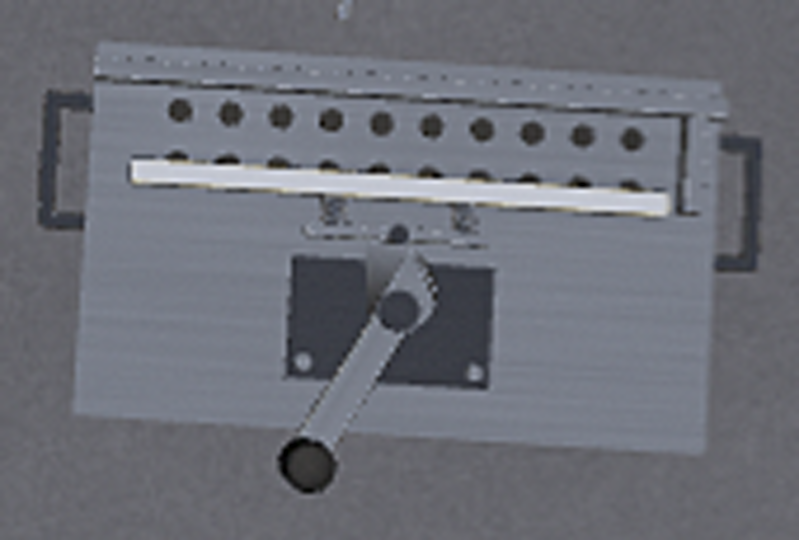

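```bash
cat >> h.py <<'E'
def ray(u,v,zp,cam="top"):
    c=ctrl.camera_info(cam); K=np.array([[c["fx"],0,c["cx"]],[0,c["fy"],c["cy"]],[0,0,1.]])
    s=cv2.undistortPoints(np.array([[[u,v]]],float),K,np.array([c["k1"],0,0,0,0.])).ravel()
    R=np.array(c["R"]); o=-R.T@np.array(c["t"]); w=R.T@np.array([s[0],s[1],1]); return o+w*(zp-o[2])/w[2]
def tool():
    s=ctrl.state(); R=Ro.from_quat(s["orientation"]).as_matrix(); return np.array(s["eef_pos"]),R,np.arctan2(R[1,1],R[0,1])
def plan(pts,hand,step=.03,tstep=.16,start=None):
    """pts: list of (x,y,z,yaw_deg of tool y); prints rows"""
    p,R,yaw=tool()
    if start: p,yaw=np.array(start[:3]),np.radians(start[3])
    for pt in pts:
        t=np.array(pt[:3]); dy=(np.radians(pt[3])-yaw+np.pi/2)%np.pi-np.pi/2
        n=max(1,int(np.ceil(max(np.linalg.norm(t-p)/step,abs(dy)/tstep)-.05)))
        rows=[]
        for i in range(n):
            ty=np.array([np.cos(yaw),np.sin(yaw),0]); tx=np.cross(ty,[0,0,-1.])
            dd=(t-p)/n/.04
            rows.append([round(float(a),2) for a in (dd@tx,dd@ty,-dd[2])]+[0,0,round(-dy/n/np.pi,4),hand]); yaw+=dy/n
        p=t; print(pt,n)
        for i in range(0,n,12): print(str(rows[i:i+12]).replace(" ",""))
E
python3 - <<'E'
from h import *
f=lambda a,b:np.array([290+(a-.0)/4.7-.4,195+b/4.7-.4])
for nm,(a,b),z in [("railL",(100,80),.045),("railM",(400,97),.045),("railR",(715,116),.045),("railback L",(98,43),.045),("railback R",(722,83),.045),("stopT",(684,118),.045),("stopB",(681,210),.045),
 ("barfL",(132,160),.045),("barfM",(400,174),.045),("barfR",(668,192),.045),("barbL",(132,183),.045),("barbR",(668,215),.045),("frontL",(75,412),.03),("frontR",(705,453),.03),("pivot",(398,310),.068),("pivot.084",(398,310),.084),("knobtop",(308,466),.106)]:
    print(nm,np.round(ray(*f(a,b),z)[:2]*1000,1))
p,R,y=tool(); print(np.degrees(y),ctrl.state()["q"])
plan([(.434,-.1165,.16,-3),(.434,-.1165,.069,-3)],0.0)
E
```

```text
railL [617.4 -18.5]
railM [ 610.5 -165.2]
railR [ 602.7 -320.2]
railback L [635.7 -17.3]
railback R [ 619.  -323.9]
stopT [ 601.6 -304.8]
stopB [ 556.3 -302.9]
barfL [578.3 -34.5]
barfM [ 572.7 -165.2]
barfR [ 565.1 -296.6]
barbL [567.1 -34.6]
barbR [ 553.8 -296.5]
frontL [455.4  -7.6]
frontR [ 437.6 -317.8]
pivot [ 506.  -161.4]
pivot.084 [ 505.7 -159.4]
knobtop [ 434.3 -115.9]
-71.27664533090359 [-1.36298335e+00  5.27070239e-02  1.61292671e+00  7.70224420e-06
  1.47601775e+00 -1.18971938e-01]
(0.434, -0.1165, 0.16, -3) 18
[[0.52,-0.52,0.1,0,0,np.float64(-0.0211),0.0],[0.55,-0.49,0.1,0,0,np.float64(-0.0211),0.0],[0.58,-0.45,0.1,0,0,np.float64(-0.0211),0.0],[0.61,-0.41,0.1,0,0,np.float64(-0.0211),0.0],[0.64,-0.37,0.1,0,0,np.float64(-0.0211),0.0],[0.66,-0.32,0.1,0,0,np.float64(-0.0211),0.0],[0.68,-0.28,0.1,0,0,np.float64(-0.0211),0.0],[0.7,-0.23,0.1,0,0,np.float64(-0.0211),0.0],[0.71,-0.19,0.1,0,0,np.float64(-0.0211),0.0],[0.72,-0.14,0.1,0,0,np.float64(-0.0211),0.0],[0.73,-0.09,0.1,0,0,np.float64(-0.0211),0.0],[0.73,-0.04,0.1,0,0,np.float64(-0.0211),0.0]]
[[0.74,0.0,0.1,0,0,np.float64(-0.0211),0.0],[0.73,0.05,0.1,0,0,np.float64(-0.0211),0.0],[0.73,0.1,0.1,0,0,np.float64(-0.0211),0.0],[0.72,0.15,0.1,0,0,np.float64(-0.0211),0.0],[0.71,0.2,0.1,0,0,np.float64(-0.0211),0.0],[0.69,0.24,0.1,0,0,np.float64(-0.0211),0.0]]
(0.434, -0.1165, 0.069, -3) 3
[[0.0,0.0,0.76,0,0,np.float64(0.0),0.0],[0.0,0.0,0.76,0,0,np.float64(0.0),0.0],[0.0,0.0,0.76,0,0,np.float64(0.0),0.0]]
```

```bash
sed -i 's/round(-dy\/n\/np.pi,4)/round(float(-dy\/n\/np.pi),3)/' h.py
python3 -m creep '[[0.52,-0.52,0.1,0,0,-0.021,0],[0.55,-0.49,0.1,0,0,-0.021,0],[0.58,-0.45,0.1,0,0,-0.021,0],[0.61,-0.41,0.1,0,0,-0.021,0],[0.64,-0.37,0.1,0,0,-0.021,0],[0.66,-0.32,0.1,0,0,-0.021,0],[0.68,-0.28,0.1,0,0,-0.021,0],[0.7,-0.23,0.1,0,0,-0.021,0],[0.71,-0.19,0.1,0,0,-0.021,0],[0.72,-0.14,0.1,0,0,-0.021,0],[0.73,-0.09,0.1,0,0,-0.021,0],[0.73,-0.04,0.1,0,0,-0.021,0]]' 60
python3 -m creep '[[0.74,0,0.1,0,0,-0.021,0],[0.73,0.05,0.1,0,0,-0.021,0],[0.73,0.1,0.1,0,0,-0.021,0],[0.72,0.15,0.1,0,0,-0.021,0],[0.71,0.2,0.1,0,0,-0.021,0],[0.69,0.24,0.1,0,0,-0.021,0],[0,0,0,0,0,0,0]]'
python3 - <<'E'
from h import *
p,R,y=tool(); print(p,np.degrees(y))
plan([(.434,-.1165,.069,-3)],0.0)
E
```

```text
clock: 2.8
eef_pos: [0.357, -0.2746, 0.1834]
orientation: [0.847, 0.531, 0.0, 0.0]
force: [0.2, -0.2, -0.2]
width: 0.0429
grasp_force: 0.0
clock: 3.68
eef_pos: [0.4347, -0.1158, 0.159]
orientation: [0.726, 0.688, -0.0, -0.0]
force: [-0.1, 0.1, 0.3]
width: 0.0429
grasp_force: 0.0
[ 0.43468697 -0.11580475  0.15903752] -3.079959161425391
(0.434, -0.1165, 0.069, -3) 3
[[-0.01,-0.01,0.75,0,0,-0.0,0.0],[-0.01,-0.01,0.75,0,0,-0.0,0.0],[-0.01,-0.01,0.75,0,0,-0.0,0.0]]
```

```bash

python3 -m creep '[[-0.02,-0.02,0.75,0,0,0,0],[0,0,0.75,0,0,0,0],[0,0,0.75,0,0,0,0],[0,0,0,0,0,0,-1],[0,0,0,0,0,0,-1],[0,0,0,0,0,0,-1],[0,0,0,0,0,0,-1]]' 60
python3 - <<'E'
from h import *
yr=-.052; ex=np.array([np.cos(yr),np.sin(yr)]); ey=np.array([-ex[1],ex[0]])
p,R,y=tool(); pv=np.array([.506,-.160])
d=p[:2]-pv; th=np.arctan2(-d@ex,-d@ey); print(p,np.linalg.norm(d),th)
c=p[:2]-.085*d/np.linalg.norm(d); print("pivot",c)
ty=np.array([np.cos(y),np.sin(y)]); tx=np.array([-np.sin(y),np.cos(y)])
t=np.linspace(th,-0.02,15); pts=np.array([c+.085*(-ey*np.cos(a)-ex*np.sin(a)) for a in t])
print([[round(float(s@tx/.04),2),round(float(s@ty/.04),2),0,0,0,0,-1] for s in np.diff(pts,axis=0)],pts[-1])
E
```

```text
clock: 4.55
eef_pos: [0.4334, -0.1181, 0.068]
orientation: [0.727, 0.686, 0.0, 0.0]
force: [7.9, -2.5, -17.2]
width: 0.0227
grasp_force: 60.3
[ 0.43343181 -0.1180867   0.06800389] 0.0838025475807378 2.042560753408831
pivot [ 0.50703693 -0.1605989 ]
[[-0.29, -0.12, 0, 0, 0, 0, -1], [-0.3, -0.08, 0, 0, 0, 0, -1], [-0.31, -0.03, 0, 0, 0, 0, -1], [-0.31, 0.02, 0, 0, 0, 0, -1], [-0.31, 0.06, 0, 0, 0, 0, -1], [-0.29, 0.11, 0, 0, 0, 0, -1], [-0.28, 0.15, 0, 0, 0, 0, -1], [-0.25, 0.19, 0, 0, 0, 0, -1], [-0.22, 0.22, 0, 0, 0, 0, -1], [-0.19, 0.25, 0, 0, 0, 0, -1], [-0.15, 0.28, 0, 0, 0, 0, -1], [-0.11, 0.29, 0, 0, 0, 0, -1], [-0.06, 0.31, 0, 0, 0, 0, -1], [-0.02, 0.31, 0, 0, 0, 0, -1]] [ 0.50431739 -0.24555538]
```

```bash

python3 -m creep '[[-0.29,-0.12,0,0,0,0,-1],[-0.3,-0.08,0,0,0,0,-1],[-0.31,-0.03,0,0,0,0,-1],[-0.31,0.02,0,0,0,0,-1],[-0.31,0.06,0,0,0,0,-1],[-0.29,0.11,0,0,0,0,-1],[-0.28,0.15,0,0,0,0,-1]]'
python3 -m creep '[[-0.25,0.19,0,0,0,0,-1],[-0.22,0.22,0,0,0,0,-1],[-0.19,0.25,0,0,0,0,-1],[-0.15,0.28,0,0,0,0,-1],[-0.11,0.29,0,0,0,0,-1],[-0.06,0.31,0,0,0,0,-1]]'
python3 -m creep '[[-0.02,0.31,0,0,0,0,-1],[0,0,0,0,0,0,-1]]'
```

```text
clock: 5.42
eef_pos: [0.4257, -0.2009, 0.0678]
orientation: [0.726, 0.688, -0.006, -0.008]
force: [-30.2, -0.2, 7.9]
width: 0.0223
grasp_force: 60.6
clock: 6.18
eef_pos: [0.4847, -0.2631, 0.0696]
orientation: [0.726, 0.687, -0.019, 0.009]
force: [-23.7, -63.7, -21.1]
width: 0.0143
grasp_force: 66.0
clock: 6.42
eef_pos: [0.503, -0.27, 0.0739]
orientation: [0.727, 0.687, -0.017, 0.018]
force: [-13.0, -75.2, -17.0]
width: -0.0003
grasp_force: 37.7
```

```bash

python3 -m creep '[[-0.7,0,0,0,0,0,-1],[0,0,-0.9,0,0,0,-1],[0,0,-0.9,0,0,0,-1],[-0.6,-0.3,-0.9,0,0,0,0],[-1,-1,0,0,0,0,0],[-1,-1,0,0,0,0,0],[-1,-1,0,0,0,0,0],[-1,-1,0,0,0,0,0]]'
python3 - <<'E'
from h import *
for cam in("top","side"):
    im,d=ctrl.read_camera(cam); np.save(f"pics/{cam}1.npy",d); cv2.imwrite(f"pics/{cam}1.png",im)
    for t in ["lever_knob","lever_pivot","bar_face","pusher_face"]: print(cam,t,[(np.round(r["at"],4).tolist(),round(r["confidence"],2)) for r in ctrl.place_of(t,cam)][:3])
    if cam=="top": cv2.imwrite("pics/rack1.png",cv2.resize(im[195:310,290:460],None,fx=4.7,fy=4.7,interpolation=cv2.INTER_CUBIC))
P=cloud(np.load("pics/top1.npy"),"top");m=(P[...,2]>.095)&(P[...,2]<.115)&(P[...,0]>.4)&(P[...,0]<.6)&(P[...,1]<-.1)&(P[...,1]>-.28);print(P[m].mean(0),m.sum(),tool())
E
```

```text
clock: 7.42
eef_pos: [0.3197, -0.4496, 0.1798]
orientation: [0.727, 0.687, -0.001, 0.002]
force: [0.2, -0.7, 0.7]
width: 0.0425
grasp_force: 0.0
top lever_knob [([0.4996, -0.2466, 0.0856], 0.97), ([0.738, 0.0533, -0.0013], 0.46)]
top lever_pivot [([0.5044, -0.1603, 0.0855], 0.77)]
top bar_face [([0.5511, -0.164, 0.0347], 0.94)]
top pusher_face [([0.5249, -0.1655, 0.0391], 0.81), ([0.6147, -0.1721, 0.0278], 0.18)]
side lever_knob [([0.5018, -0.2497, 0.082], 0.55)]
side lever_pivot []
side bar_face []
side pusher_face [([0.5282, -0.1622, 0.0411], 0.84)]
[ 0.50098357 -0.24633694  0.10438327] 101 (array([ 0.32213764, -0.44691239,  0.17749568]), array([[ 5.46612763e-02,  9.98504950e-01,  9.55317266e-05],
       [ 9.98504954e-01, -5.46612719e-02, -4.79874137e-05],
       [-4.26937844e-05,  9.80119555e-05, -9.99999994e-01]]), np.float64(-0.054688528828169096))
```

View pics/rack1.png

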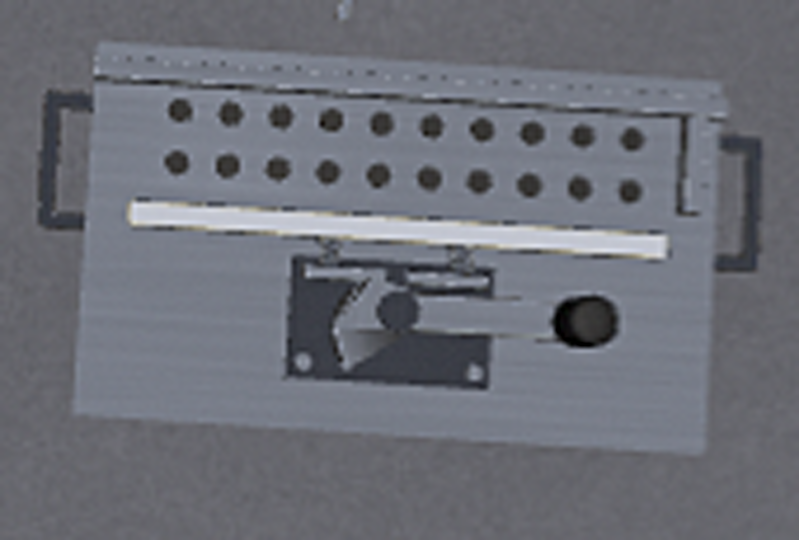

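```bash
python3 - <<'E'
from h import *
f=lambda a,b:np.array([290+a/4.7-.4,195+b/4.7-.4])
for k in [((128,201)),(400,218),(668,235)]: print(np.round(ray(*f(*k),.045)*1000,1))
plan([(.455,-.247,.178,-3),(.455,-.247,.070,-3),(.483,-.2475,.07,-3)],-1)
E
```

```text
[558.3 -32.7  45. ]
[ 551.2 -165.2   45. ]
[ 544.1 -296.4   45. ]
(0.455, -0.247, 0.178, -3) 8
[[0.65,0.38,-0.0,0,0,-0.0,-1],[0.65,0.38,-0.0,0,0,-0.0,-1],[0.65,0.38,-0.0,0,0,-0.0,-1],[0.65,0.38,-0.0,0,0,-0.0,-1],[0.65,0.38,-0.0,0,0,-0.0,-1],[0.65,0.38,-0.0,0,0,-0.0,-1],[0.65,0.38,-0.0,0,0,-0.0,-1],[0.65,0.38,-0.0,0,0,-0.0,-1]]
(0.455, -0.247, 0.07, -3) 4
[[0.0,0.0,0.67,0,0,-0.0,-1],[0.0,0.0,0.67,0,0,-0.0,-1],[0.0,0.0,0.67,0,0,-0.0,-1],[0.0,0.0,0.67,0,0,-0.0,-1]]
(0.483, -0.2475, 0.07, -3) 1
[[0.02,0.7,-0.0,0,0,-0.0,-1]]
```

```bash

python3 -m creep '[[0.65,0.38,0,0,0,0,-1],[0.65,0.38,0,0,0,0,-1],[0.65,0.38,0,0,0,0,-1],[0.65,0.38,0,0,0,0,-1],[0.65,0.38,0,0,0,0,-1],[0.65,0.38,0,0,0,0,-1],[0.65,0.38,0,0,0,0,-1],[0.65,0.38,0,0,0,0,-1],[0,0,0.67,0,0,0,-1],[0,0,0.67,0,0,0,-1],[0,0,0.67,0,0,0,-1],[0,0,0.67,0,0,0,-1]]'
python3 -m creep '[[0,0.25,0,0,0,0,-1],[0,0.2,0,0,0,0,-1],[0,0.15,0,0,0,0,-1],[0,0,0,0,0,0,-1]]'
python3 -m creep '[[0,0.15,0,0,0,0,-1],[0,0,0,0,0,0,-1]]'
```

```text
clock: 9.43
eef_pos: [0.4548, -0.246, 0.0693]
orientation: [0.726, 0.687, 0.0, 0.0]
force: [-0.7, 0.5, 0.3]
width: 0.0
grasp_force: 0.0
clock: 9.93
eef_pos: [0.4758, -0.2482, 0.0716]
orientation: [0.726, 0.687, -0.003, -0.004]
force: [-17.3, 1.8, 11.7]
width: -0.0003
grasp_force: 9.0
clock: 10.18
eef_pos: [0.476, -0.2482, 0.0715]
orientation: [0.726, 0.688, -0.008, -0.01]
force: [-41.9, 4.2, 25.9]
width: -0.0003
grasp_force: 21.7
```

```bash
cat >> h.py <<'E'
O=np.array([.580,-.1677]); yr=-.05; ex=np.array([np.cos(yr),np.sin(yr)]); ey=np.array([-ex[1],ex[0]])
def slot(k,dx=0,dy=0): return O+(5+dx)*.001*ex+(-115+42*k+dy)*.001*ey
def look():
    im,d=ctrl.read_camera("top"); P=cloud(d,"top"); z=P[...,2]; sat=im.max(2).astype(int)-im.min(2)
    for lo,hi,xs,ys in [(.057,.069,(.38,.66),(.05,.42)),(.082,.098,(.54,.64),(-.33,.0))]:
        m=((z>lo)&(z<hi)&(d>0)&(sat<60)&(P[...,0]>xs[0])&(P[...,0]<xs[1])&(P[...,1]>ys[0])&(P[...,1]<ys[1])).astype(np.uint8)
        n,l,st,c=cv2.connectedComponentsWithStats(m)
        for i in range(1,n):
            if st[i,4]<120: continue
            q=P[l==i]; (cx,cy),(w,h),a=cv2.minAreaRect((q[:,:2]*1000).astype(np.float32))
            if w<h: a-=90
            a=(a+90)%180-90; r=(np.array([cx,cy])/1000-O); print("mat" if lo<.07 else "row",round(cx,1),round(cy,1),"size",round(w,1),round(h,1),"yaw",round(a,1),"n",st[i,4],"rack",np.round([r@ex*1000,r@ey*1000],1))
    return im
E
python3 -m creep '[[0,-0.7,0,0,0,0,-1],[0,0,-0.9,0,0,0,-1],[0,0,-0.9,0,0,0,0.4],[0,0,-0.9,0,0,0,0.5],[0,0,0,0,0,0,0.55]]'
python3 - <<'E'
from h import *
cv2.imwrite("pics/a.png",look()); print(tool()[0])
plan([(.5856,.1246,.13,-14.4),(.5856,.1246,.025,-14.4)],0.55,step=.036)
E
```

```text
clock: 10.8
eef_pos: [0.4594, -0.2487, 0.1842]
orientation: [0.727, 0.687, 0.001, 0.005]
force: [-0.4, 1.0, -0.5]
width: 0.0544
grasp_force: 0.0
mat 585.6 124.4 size 42.7 49.9 yaw -13.5 n 422 rack [ -9.1 292. ]
mat 576.3 325.4 size 50.3 44.9 yaw 5.1 n 431 rack [-28.4 492.3]
mat 567.4 218.4 size 51.3 43.2 yaw 30.0 n 417 rack [-31.9 385. ]
mat 453.7 227.3 size 41.1 50.5 yaw -6.4 n 420 rack [-145.8  388.2]
mat 441.8 108.5 size 50.0 42.7 yaw 28.8 n 433 rack [-151.9  269. ]
mat 425.1 307.4 size 44.4 50.3 yaw -8.7 n 432 rack [-178.5  466.8]
[ 0.45823107 -0.24789668  0.18158709]
(0.5856, 0.1246, 0.13, -14.4) 11
[[0.86,0.24,0.12,0,0,0.006,0.55],[0.87,0.23,0.12,0,0,0.006,0.55],[0.87,0.21,0.12,0,0,0.006,0.55],[0.87,0.2,0.12,0,0,0.006,0.55],[0.88,0.18,0.12,0,0,0.006,0.55],[0.88,0.16,0.12,0,0,0.006,0.55],[0.88,0.15,0.12,0,0,0.006,0.55],[0.88,0.13,0.12,0,0,0.006,0.55],[0.89,0.12,0.12,0,0,0.006,0.55],[0.89,0.1,0.12,0,0,0.006,0.55],[0.89,0.09,0.12,0,0,0.006,0.55]]
(0.5856, 0.1246, 0.025, -14.4) 3
[[0.0,0.0,0.88,0,0,-0.0,0.55],[0.0,0.0,0.88,0,0,-0.0,0.55],[0.0,0.0,0.88,0,0,-0.0,0.55]]
```

```bash

python3 -m creep '[[0.86,0.24,0.12,0,0,0.006,0.55],[0.87,0.23,0.12,0,0,0.006,0.55],[0.87,0.21,0.12,0,0,0.006,0.55],[0.87,0.2,0.12,0,0,0.006,0.55],[0.88,0.18,0.12,0,0,0.006,0.55],[0.88,0.16,0.12,0,0,0.006,0.55],[0.88,0.15,0.12,0,0,0.006,0.55],[0.88,0.13,0.12,0,0,0.006,0.55],[0.89,0.12,0.12,0,0,0.006,0.55],[0.89,0.1,0.12,0,0,0.006,0.55],[0.89,0.09,0.12,0,0,0.006,0.55],[0,0,0,0,0,0,0.55]]' 80
python3 - <<'E'
from h import *
print(tool()[0],np.degrees(tool()[2]))
plan([(.5856,.1246,.025,-14)],0.55,step=.036)
E
```

```text
clock: 12.35
eef_pos: [0.5857, 0.1267, 0.1237]
orientation: [0.793, 0.609, -0.001, -0.001]
force: [0.0, -0.1, 0.0]
width: 0.0665
grasp_force: 0.0
[0.58568838 0.12671648 0.12368376] -14.935699996303669
(0.5856, 0.1246, 0.025, -14) 3
[[-0.02,0.0,0.82,0,0,-0.002,0.55],[-0.02,0.0,0.82,0,0,-0.002,0.55],[-0.02,0.0,0.82,0,0,-0.002,0.55]]
```

```bash

python3 -m creep '[[-0.02,0,0.82,0,0,0,0.55],[-0.02,0,0.82,0,0,0,0.55],[-0.02,0,0.83,0,0,0,0.55],[0,0,0,0,0,0,-1],[0,0,0,0,0,0,-1],[0,0,0,0,0,0,-1],[0,0,-0.8,0,0,0,-1],[0,0,-0.8,0,0,0,-1],[0,0,-0.9,0,0,0,-1],[0,0,0,0,0,0,-1]]'
python3 - <<'E'
from h import *
p,R,y=tool(); print(p,np.degrees(y)); s=slot(0,-4,5); s1=slot(0)
plan([(*s,.125,-2.9),(*s,.054,-2.9)],-1,step=.036)
print(s,s1)
E
```

```text
clock: 13.6
eef_pos: [0.5887, 0.1228, 0.1317]
orientation: [0.794, 0.608, 0.004, 0.003]
force: [0.9, -0.8, -2.8]
width: 0.0494
grasp_force: 83.9
[0.58873303 0.12281681 0.1316844 ] -15.109205575141575
(np.float64(0.5755010416406203), np.float64(-0.27761250781271696), 0.125, -2.9) 12
[[-0.81,0.19,0.01,0,0,-0.006,-1],[-0.82,0.18,0.01,0,0,-0.006,-1],[-0.82,0.16,0.01,0,0,-0.006,-1],[-0.82,0.15,0.01,0,0,-0.006,-1],[-0.82,0.13,0.01,0,0,-0.006,-1],[-0.83,0.12,0.01,0,0,-0.006,-1],[-0.83,0.1,0.01,0,0,-0.006,-1],[-0.83,0.09,0.01,0,0,-0.006,-1],[-0.83,0.07,0.01,0,0,-0.006,-1],[-0.83,0.06,0.01,0,0,-0.006,-1],[-0.83,0.04,0.01,0,0,-0.006,-1],[-0.83,0.03,0.01,0,0,-0.006,-1]]
(np.float64(0.5755010416406203), np.float64(-0.27761250781271696), 0.054, -2.9) 2
[[0.0,0.0,0.89,0,0,-0.0,-1],[0.0,0.0,0.89,0,0,-0.0,-1]]
[ 0.57550104 -0.27761251] [ 0.57924615 -0.28280618]
```

```bash

python3 -m creep '[[-0.81,0.19,0.01,0,0,-0.006,-1],[-0.82,0.18,0.01,0,0,-0.006,-1],[-0.82,0.16,0.01,0,0,-0.006,-1],[-0.82,0.15,0.01,0,0,-0.006,-1],[-0.82,0.13,0.01,0,0,-0.006,-1],[-0.83,0.12,0.01,0,0,-0.006,-1],[-0.83,0.1,0.01,0,0,-0.006,-1],[-0.83,0.09,0.01,0,0,-0.006,-1],[-0.83,0.07,0.01,0,0,-0.006,-1],[-0.83,0.06,0.01,0,0,-0.006,-1],[-0.7,0.04,0.01,0,0,-0.006,-1],[-0.7,0.03,0.01,0,0,-0.005,-1]]'
python3 -m creep '[[0,0,0,0,0,0,-1],[0,0,0,0,0,0,-1]]'
python3 - <<'E'
from h import *
look();p,R,y=tool(); print(p,np.degrees(y)); s=slot(0,-4,5)
plan([(*s,.125,-2.9),(*s,.054,-2.9)],-1,step=.036)
E
```

```text
clock: 15.1
eef_pos: [0.5742, -0.2677, 0.1196]
orientation: [0.721, 0.693, -0.0, -0.001]
force: [0.6, 0.4, -2.9]
width: 0.0491
grasp_force: 83.8
clock: 15.35
eef_pos: [0.5746, -0.2664, 0.1203]
orientation: [0.721, 0.692, -0.0, -0.001]
force: [-0.8, 1.0, -3.3]
width: 0.0489
grasp_force: 83.8
mat 576.3 325.6 size 50.9 45.5 yaw 4.7 n 439 rack [-28.3 492.5]
mat 567.5 218.1 size 51.2 42.9 yaw 31.2 n 417 rack [-31.8 384.7]
mat 453.7 227.3 size 41.7 50.6 yaw -5.6 n 421 rack [-145.9  388.2]
mat 441.8 108.5 size 50.1 43.3 yaw 28.8 n 434 rack [-151.9  269. ]
mat 424.8 307.2 size 45.0 51.0 yaw -8.4 n 434 rack [-178.7  466.6]
[ 0.57474165 -0.26620525  0.12063457] -2.31293467102136
(np.float64(0.5755010416406203), np.float64(-0.27761250781271696), 0.125, -2.9) 1
[[-0.28,0.03,-0.11,0,0,0.003,-1]]
(np.float64(0.5755010416406203), np.float64(-0.27761250781271696), 0.054, -2.9) 2
[[0.0,0.0,0.89,0,0,-0.0,-1],[0.0,0.0,0.89,0,0,-0.0,-1]]
```

```bash

python3 -m creep '[[-0.2,0.03,0,0,0,0.003,-1],[0,0,0.8,0,0,0,-1],[0,0,0.75,0,0,0,-1],[0,0,0.1,0,0,0,-1],[0,0,0,0,0,0,-1]]'
python3 -m creep '[[0,0,0.05,0,0,0,-1],[0,0,0,0,0,0,-1]]'
```

```text
clock: 16.02
eef_pos: [0.5764, -0.2754, 0.0563]
orientation: [0.725, 0.689, 0.0, 0.0]
force: [-0.0, -0.5, -2.7]
width: 0.0494
grasp_force: 83.8
clock: 16.27
eef_pos: [0.5768, -0.2757, 0.055]
orientation: [0.725, 0.689, 0.0, 0.001]
force: [0.4, -0.3, -2.4]
width: 0.049
grasp_force: 83.8
```

```bash

python3 -m creep '[[0,0,0.05,0,0,0,-1],[-0.15,0,0,0,0,0,-1],[-0.1,0,0,0,0,0,-1],[0,0,0,0,0,0,-1]]'
python3 -m creep '[[0,0.06,0,0,0,0,-1],[0,0.06,0,0,0,0,-1],[0,0,0,0,0,0,-1]]'
```

```text
clock: 16.77
eef_pos: [0.5755, -0.2858, 0.0518]
orientation: [0.725, 0.689, 0.0, 0.0]
force: [-0.5, 0.2, -2.4]
width: 0.0494
grasp_force: 83.8
clock: 17.15
eef_pos: [0.5795, -0.2854, 0.0514]
orientation: [0.725, 0.689, -0.001, -0.001]
force: [-4.0, 0.1, -0.3]
width: 0.0491
grasp_force: 84.1
```

```bash

python3 -m creep '[[-0.08,0,0,0,0,0,-1],[-0.08,0,0,0,0,0,-1],[0,0.03,0,0,0,0,-1],[0,0,0,0,0,0,-1]]'
```

```text
clock: 17.65
eef_pos: [0.5793, -0.2891, 0.0507]
orientation: [0.725, 0.689, 0.0, -0.004]
force: [-8.8, 7.4, 3.9]
width: 0.0491
grasp_force: 84.4
```

```bash

python3 -m creep '[[-0.03,0.02,0,0,0,0,-1],[0,0,0,0,0,0,-1],[0,-0.04,0,0,0,0,0.4],[0,0,0,0,0,0,0.45],[0,0,-0.3,0,0,0,0.45],[0,0,-0.9,0,0,0,0.45],[0,0,-0.9,0,0,0,0.45],[0.9,0,0,0,0,0,0.45],[0.9,0,0,0,0,0,0.45],[0.9,0,0,0,0,0,0.5],[0.9,0,0,0,0,0,0.55]]'
python3 - <<'E'
from h import *
im=look(); cv2.imwrite("pics/rack2.png",cv2.resize(im[195:310,290:460],None,fx=4.7,fy=4.7,interpolation=cv2.INTER_CUBIC))
print(tool()[0])
plan([(.4418,.1085,.11,28.8)],0.55,step=.036)
plan([(.5675,.218,.11,30.5)],0.55,step=.036)
E
```

```text
clock: 19.02
eef_pos: [0.5885, -0.1487, 0.1374]
orientation: [0.725, 0.689, 0.001, 0.001]
force: [-0.0, -0.1, 0.8]
width: 0.066
grasp_force: 0.0
mat 576.3 325.5 size 51.0 44.3 yaw 5.4 n 438 rack [-28.4 492.4]
mat 567.5 217.9 size 50.8 42.4 yaw 30.2 n 417 rack [-31.8 384.5]
mat 453.8 227.1 size 41.3 50.3 yaw -6.3 n 420 rack [-145.8  388. ]
mat 441.7 108.5 size 50.0 42.6 yaw 28.6 n 431 rack [-151.9  269. ]
mat 425.2 307.2 size 44.1 50.7 yaw -9.2 n 433 rack [-178.3  466.6]
row 578.1 -294.6 size 18.9 49.8 yaw -5.9 n 130 rack [   4.4 -126.8]
[ 0.58849297 -0.14461442  0.13714813]
(0.4418, 0.1085, 0.11, 28.8) 9
[[0.68,-0.44,0.08,0,0,-0.019,0.55],[0.71,-0.4,0.08,0,0,-0.019,0.55],[0.73,-0.35,0.08,0,0,-0.019,0.55],[0.75,-0.31,0.08,0,0,-0.019,0.55],[0.77,-0.26,0.08,0,0,-0.019,0.55],[0.78,-0.21,0.08,0,0,-0.019,0.55],[0.8,-0.17,0.08,0,0,-0.019,0.55],[0.8,-0.12,0.08,0,0,-0.019,0.55],[0.81,-0.07,0.08,0,0,-0.019,0.55]]
(0.5675, 0.218, 0.11, 30.5) 11
[[0.82,-0.09,0.06,0,0,-0.017,0.55],[0.82,-0.04,0.06,0,0,-0.017,0.55],[0.83,-0.0,0.06,0,0,-0.017,0.55],[0.82,0.04,0.06,0,0,-0.017,0.55],[0.82,0.09,0.06,0,0,-0.017,0.55],[0.82,0.13,0.06,0,0,-0.017,0.55],[0.81,0.17,0.06,0,0,-0.017,0.55],[0.8,0.22,0.06,0,0,-0.017,0.55],[0.78,0.26,0.06,0,0,-0.017,0.55],[0.77,0.3,0.06,0,0,-0.017,0.55],[0.75,0.34,0.06,0,0,-0.017,0.55]]
```

View pics/rack2.png

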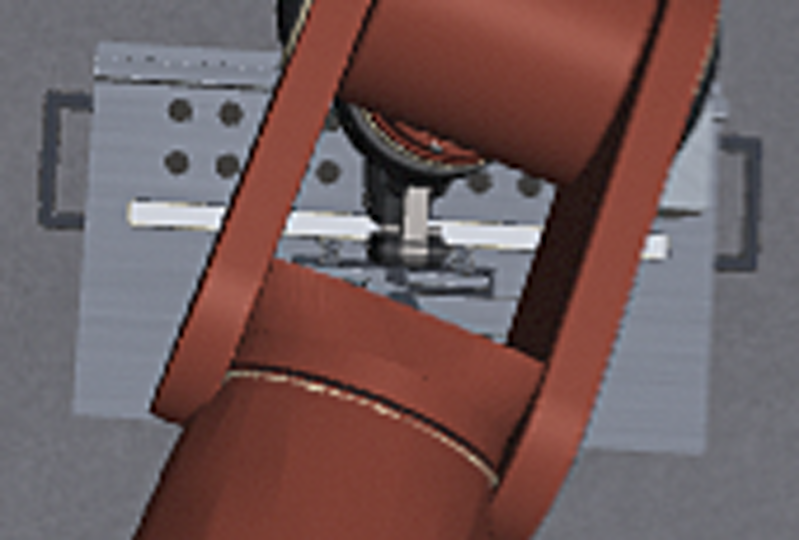

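```bash

python3 -m creep '[[0.68,-0.44,0.08,0,0,-0.019,0.55],[0.71,-0.4,0.08,0,0,-0.019,0.55],[0.73,-0.35,0.08,0,0,-0.019,0.55],[0.75,-0.31,0.08,0,0,-0.019,0.55],[0.77,-0.26,0.08,0,0,-0.019,0.55],[0.78,-0.21,0.08,0,0,-0.019,0.55],[0.8,-0.17,0.08,0,0,-0.019,0.55],[0.8,-0.12,0.08,0,0,-0.019,0.55],[0.81,-0.07,0.08,0,0,-0.019,0.55],[0,0,0,0,0,0,0.55],[0,0,0,0,0,0,0.55]]'
python3 - <<'E'
from h import *
look();print(tool()[0],np.degrees(tool()[2]))
plan([(.4418,.1085,.026,28.7)],0.55,step=.036)
E
```

```text
clock: 20.45
eef_pos: [0.4441, 0.1044, 0.108]
orientation: [0.516, 0.857, 0.0, 0.001]
force: [0.3, -0.2, -0.0]
width: 0.0661
grasp_force: 0.0
mat 576.2 324.9 size 50.6 44.5 yaw 5.6 n 441 rack [-28.4 491.8]
mat 562.2 188.6 size 50.8 43.1 yaw 33.0 n 429 rack [-35.6 354.9]
mat 425.3 307.4 size 44.2 50.5 yaw -9.5 n 434 rack [-178.2  466.8]
row 579.1 -283.8 size 42.0 50.0 yaw -3.3 n 438 rack [   4.9 -116. ]
[0.44409405 0.10418147 0.10787971] 27.84657173046452
(0.4418, 0.1085, 0.026, 28.7) 3
[[0.04,-0.0,0.68,0,0,-0.002,0.55],[0.04,0.0,0.68,0,0,-0.002,0.55],[0.04,0.0,0.68,0,0,-0.002,0.55]]
```

```bash

python3 -m creep '[[0.06,0,0.68,0,0,-0.004,0.55],[0.06,0,0.68,0,0,0,0.55],[0,0,0.68,0,0,0,0.55],[0,0,0,0,0,0,-1],[0,0,0,0,0,0,-1],[0,0,0,0,0,0,-1],[0,0,-0.8,0,0,0,-1],[0,0,-0.8,0,0,0,-1],[0,0,-0.9,0,0,0,-1],[0,0,0,0,0,0,-1]]'
python3 - <<'E'
from h import *
p,R,y=tool(); print(p,np.degrees(y)); s=slot(1,-4,6)
plan([(*s,.125,-2.9)],-1,step=.036); print(s)
E
```

```text
clock: 21.75
eef_pos: [0.4437, 0.1091, 0.1297]
orientation: [0.51, 0.86, 0.003, 0.004]
force: [0.3, -0.2, -2.3]
width: 0.0494
grasp_force: 83.9
[0.44368403 0.10914555 0.12967595] 28.624788614919495
(np.float64(0.5776501459192595), np.float64(-0.23466624661573343), 0.125, -2.9) 11
[[-0.83,-0.11,0.01,0,0,0.016,-1],[-0.84,-0.07,0.01,0,0,0.016,-1],[-0.84,-0.02,0.01,0,0,0.016,-1],[-0.84,0.02,0.01,0,0,0.016,-1],[-0.84,0.06,0.01,0,0,0.016,-1],[-0.83,0.1,0.01,0,0,0.016,-1],[-0.83,0.14,0.01,0,0,0.016,-1],[-0.82,0.18,0.01,0,0,0.016,-1],[-0.81,0.23,0.01,0,0,0.016,-1],[-0.8,0.27,0.01,0,0,0.016,-1],[-0.78,0.3,0.01,0,0,0.016,-1]]
[ 0.57765015 -0.23466625]
```

```bash

python3 -m creep '[[-0.83,-0.11,0.01,0,0,0.016,-1],[-0.84,-0.07,0.01,0,0,0.016,-1],[-0.84,-0.02,0.01,0,0,0.016,-1],[-0.84,0.02,0.01,0,0,0.016,-1],[-0.84,0.06,0.01,0,0,0.016,-1],[-0.83,0.1,0.01,0,0,0.016,-1],[-0.83,0.14,0.01,0,0,0.016,-1],[-0.82,0.18,0.01,0,0,0.016,-1],[-0.81,0.23,0.01,0,0,0.016,-1],[-0.75,0.27,0.01,0,0,0.016,-1],[-0.65,0.3,0.01,0,0,0.016,-1],[0,0,0,0,0,0,-1]]'
python3 -m creep '[[0,0,0,0,0,0,-1]]'
python3 - <<'E'
from h import *
p,R,y=tool(); print(p,np.degrees(y)); s=slot(1,-4,6)
plan([(*s,.055,-2.9)],-1,step=.036)
E
```

```text
clock: 23.25
eef_pos: [0.5737, -0.2299, 0.1192]
orientation: [0.726, 0.687, -0.0, -0.001]
force: [0.5, 1.2, -2.9]
width: 0.0491
grasp_force: 83.9
clock: 23.38
eef_pos: [0.5731, -0.2279, 0.1194]
orientation: [0.726, 0.688, -0.0, -0.001]
force: [-0.7, 0.4, -2.6]
width: 0.0491
grasp_force: 83.9
[ 0.57313609 -0.22785889  0.11939045] -3.0350132482367638
(np.float64(0.5776501459192595), np.float64(-0.23466624661573343), 0.055, -2.9) 2
[[-0.08,0.06,0.8,0,0,-0.0,-1],[-0.08,0.06,0.8,0,0,-0.0,-1]]
```

```bash

python3 -m creep '[[-0.13,0.1,0.2,0,0,0,-1],[0,0,0.7,0,0,0,-1],[0,0,0.7,0,0,0,-1],[0,0,0.07,0,0,0,-1],[-0.1,0.04,0,0,0,0,-1],[-0.1,0.04,0,0,0,0,-1],[0,0,0,0,0,0,-1]]'
```

```text
clock: 24.25
eef_pos: [0.5809, -0.2412, 0.0551]
orientation: [0.726, 0.688, 0.001, -0.001]
force: [-1.6, 4.9, -1.1]
width: 0.0493
grasp_force: 84.3
```

```bash

python3 -m creep '[[0.03,-0.02,0.06,0,0,0,-1],[0,0,0,0,0,0,-1]]'
python3 -m creep '[[-0.08,0.06,0.02,0,0,0,-1],[-0.05,0.05,0,0,0,0,-1],[0,0,0,0,0,0,-1]]'
```

```text
clock: 24.5
eef_pos: [0.5802, -0.2411, 0.0522]
orientation: [0.726, 0.688, 0.0, 0.0]
force: [0.9, 1.8, -1.6]
width: 0.0492
grasp_force: 84.1
clock: 24.88
eef_pos: [0.5818, -0.2414, 0.0509]
orientation: [0.726, 0.688, 0.001, -0.007]
force: [-9.3, 18.0, 10.0]
width: 0.0491
grasp_force: 85.3
```

```bash

python3 -m creep '[[0,-0.04,0,0,0,0,0.4],[0,0,0,0,0,0,0.45],[0,0,-0.3,0,0,0,0.45],[0,0,-0.9,0,0,0,0.45],[0,0,-0.9,0,0,0,0.55]]'
python3 - <<'E'
from h import *
p=tool()[0];print(p)
plan([(.5622,.1886,.11,33)],0.55,step=.036)
E
```

```text
clock: 25.5
eef_pos: [0.5824, -0.2469, 0.1368]
orientation: [0.726, 0.688, -0.0, 0.0]
force: [-0.4, -0.3, 0.3]
width: 0.0659
grasp_force: 0.0
[ 0.58243792 -0.24691667  0.13675374]
(0.5622, 0.1886, 0.11, 33) 13
[[0.83,-0.08,0.05,0,0,-0.015,0.55],[0.84,-0.04,0.05,0,0,-0.015,0.55],[0.84,-0.0,0.05,0,0,-0.015,0.55],[0.84,0.04,0.05,0,0,-0.015,0.55],[0.83,0.08,0.05,0,0,-0.015,0.55],[0.83,0.12,0.05,0,0,-0.015,0.55],[0.82,0.16,0.05,0,0,-0.015,0.55],[0.81,0.2,0.05,0,0,-0.015,0.55],[0.8,0.24,0.05,0,0,-0.015,0.55],[0.79,0.28,0.05,0,0,-0.015,0.55],[0.78,0.31,0.05,0,0,-0.015,0.55],[0.76,0.35,0.05,0,0,-0.015,0.55]]
[[0.74,0.39,0.05,0,0,-0.015,0.55]]
```

```bash

python3 -m creep '[[0.83,-0.08,0.05,0,0,-0.015,0.55],[0.84,-0.04,0.05,0,0,-0.015,0.55],[0.84,0,0.05,0,0,-0.015,0.55],[0.84,0.04,0.05,0,0,-0.015,0.55],[0.83,0.08,0.05,0,0,-0.015,0.55],[0.83,0.12,0.05,0,0,-0.015,0.55],[0.82,0.16,0.05,0,0,-0.015,0.55],[0.81,0.2,0.05,0,0,-0.015,0.55],[0.8,0.24,0.05,0,0,-0.015,0.55],[0.79,0.28,0.05,0,0,-0.015,0.55],[0.78,0.31,0.05,0,0,-0.015,0.55],[0.76,0.35,0.05,0,0,-0.015,0.55]]'
python3 -m creep '[[0.74,0.39,0.05,0,0,-0.015,0.55],[0,0,0,0,0,0,0.55],[0,0,0,0,0,0,0.55]]'
python3 - <<'E'
from h import *
look();print(tool()[0],np.degrees(tool()[2]))
plan([(.5622,.1886,.026,33)],0.55,step=.036)
E
```

```text
clock: 27.0
eef_pos: [0.5681, 0.1561, 0.1123]
orientation: [0.504, 0.863, 0.001, 0.001]
force: [1.0, -0.3, -0.3]
width: 0.0664
grasp_force: 0.0
clock: 27.38
eef_pos: [0.5669, 0.1882, 0.1097]
orientation: [0.485, 0.875, 0.0, 0.001]
force: [-0.2, -0.1, 0.2]
width: 0.0661
grasp_force: 0.0
mat 568.1 179.1 size 50.3 20.9 yaw 34.3 n 191 rack [-29.2 345.8]
row 580.5 -262.7 size 83.5 50.4 yaw 87.2 n 871 rack [  5.3 -94.8]
[0.56683631 0.18791565 0.10952389] 31.981424931299276
(0.5622, 0.1886, 0.026, 33) 3
[[0.03,-0.03,0.7,0,0,-0.002,0.55],[0.03,-0.03,0.7,0,0,-0.002,0.55],[0.03,-0.03,0.7,0,0,-0.002,0.55]]
```

```bash

python3 -m creep '[[0.07,-0.08,0.7,0,0,-0.005,0.55],[0,0,0.7,0,0,0,0.55],[0,0,0.7,0,0,0,0.55],[0,0,0,0,0,0,-1],[0,0,0,0,0,0,-1],[0,0,0,0,0,0,-1],[0,0,-0.8,0,0,0,-1],[0,0,-0.8,0,0,0,-1],[0,0,-0.9,0,0,0,-1],[0,0,0,0,0,0,-1]]'
python3 - <<'E'
from h import *
p,R,y=tool(); print(p,np.degrees(y)); s=slot(2,-4,6)
plan([(*s,.125,-2.9)],-1,step=.036); print(s)
E
```

```text
clock: 28.68
eef_pos: [0.5652, 0.19, 0.1298]
orientation: [0.478, 0.879, 0.003, 0.004]
force: [0.3, 0.4, -3.2]
width: 0.0497
grasp_force: 84.0
[0.56516961 0.19003233 0.12982582] 32.94775990244231
(np.float64(0.5797492710286279), np.float64(-0.19271873567914483), 0.125, -2.9) 11
[[-0.75,-0.45,0.01,0,0,0.018,-1],[-0.77,-0.4,0.01,0,0,0.018,-1],[-0.79,-0.36,0.01,0,0,0.018,-1],[-0.81,-0.31,0.01,0,0,0.018,-1],[-0.83,-0.27,0.01,0,0,0.018,-1],[-0.84,-0.22,0.01,0,0,0.018,-1],[-0.85,-0.17,0.01,0,0,0.018,-1],[-0.86,-0.12,0.01,0,0,0.018,-1],[-0.87,-0.07,0.01,0,0,0.018,-1],[-0.87,-0.02,0.01,0,0,0.018,-1],[-0.87,0.03,0.01,0,0,0.018,-1]]
[ 0.57974927 -0.19271874]
```

```bash

python3 -m creep '[[-0.75,-0.45,0.01,0,0,0.018,-1],[-0.77,-0.4,0.01,0,0,0.018,-1],[-0.79,-0.36,0.01,0,0,0.018,-1],[-0.81,-0.31,0.01,0,0,0.018,-1],[-0.83,-0.27,0.01,0,0,0.018,-1],[-0.84,-0.22,0.01,0,0,0.018,-1],[-0.85,-0.17,0.01,0,0,0.018,-1],[-0.86,-0.12,0.01,0,0,0.018,-1],[-0.87,-0.07,0.01,0,0,0.018,-1],[-0.85,-0.02,0.01,0,0,0.018,-1],[-0.75,0.03,0.01,0,0,0.018,-1],[0,0,0,0,0,0,-1]]'
python3 -m creep '[[0,0,0,0,0,0,-1]]'
python3 - <<'E'
from h import *
p,R,y=tool(); print(p,np.degrees(y)); s=slot(2,-4,6)
plan([(*s,.055,-2.9)],-1,step=.036)
E
```

```text
clock: 30.18
eef_pos: [0.5759, -0.1889, 0.1186]
orientation: [0.724, 0.689, -0.001, -0.001]
force: [0.0, -0.4, -2.6]
width: 0.0493
grasp_force: 83.9
clock: 30.3
eef_pos: [0.5761, -0.1867, 0.119]
orientation: [0.723, 0.69, -0.0, -0.001]
force: [-0.2, 0.3, -2.0]
width: 0.049
grasp_force: 83.9
[ 0.57608116 -0.18673139  0.11898546] -2.681163445383299
(np.float64(0.5797492710286279), np.float64(-0.19271873567914483), 0.055, -2.9) 2
[[-0.07,0.05,0.8,0,0,0.001,-1],[-0.07,0.05,0.8,0,0,0.001,-1]]
```

```bash

python3 -m creep '[[-0.12,0.1,0.2,0,0,0.001,-1],[0,0,0.7,0,0,0,-1],[0,0,0.7,0,0,0,-1],[0,0,0.12,0,0,0,-1],[-0.1,0.04,0,0,0,0,-1],[0,0,0,0,0,0,-1]]'
python3 -m creep '[[-0.06,0.03,0.02,0,0,0,-1],[-0.03,0.02,0,0,0,0,-1],[0,0,0,0,0,0,-1]]'
```

```text
clock: 31.05
eef_pos: [0.5829, -0.197, 0.0529]
orientation: [0.725, 0.689, 0.0, 0.001]
force: [-0.2, 0.2, -2.3]
width: 0.0492
grasp_force: 84.3
clock: 31.42
eef_pos: [0.5841, -0.1993, 0.0512]
orientation: [0.725, 0.689, 0.001, -0.001]
force: [-0.4, 4.7, 0.1]
width: 0.0497
grasp_force: 84.2
```

```bash

python3 -m creep '[[-0.05,0.05,0.02,0,0,0,-1],[-0.03,0.05,0,0,0,0,-1],[0,0,0,0,0,0,-1]]'
```

```text
clock: 31.8
eef_pos: [0.5844, -0.1994, 0.0498]
orientation: [0.725, 0.689, -0.001, -0.007]
force: [-12.5, 16.0, 11.0]
width: 0.0493
grasp_force: 85.5
```

```bash

python3 -m creep '[[0,-0.04,0,0,0,0,0.4],[0,0,0,0,0,0,0.45],[0,0,-0.3,0,0,0,0.45],[0,0,-0.9,0,0,0,0.45],[0,0,-0.9,0,0,0,0.55]]'
python3 - <<'E'
from h import *
p=tool()[0];print(p);look()
plan([(.4537,.2272,.11,-6.2)],0.55,step=.036)
E
```

```text
clock: 32.42
eef_pos: [0.5863, -0.204, 0.136]
orientation: [0.725, 0.689, 0.0, 0.0]
force: [0.3, -0.0, 0.2]
width: 0.0667
grasp_force: 0.0
[ 0.5863159  -0.20400473  0.13595844]
mat 576.5 325.6 size 51.0 45.1 yaw 4.6 n 438 rack [-28.2 492.5]
mat 453.7 227.1 size 41.1 50.5 yaw -6.5 n 417 rack [-145.9  388. ]
mat 424.9 306.8 size 43.6 50.6 yaw -8.7 n 430 rack [-178.6  466.1]
row 564.4 -274.3 size 55.4 19.4 yaw 87.2 n 159 rack [ -10.3 -107.3]
(0.4537, 0.2272, 0.11, -6.2) 13
[[0.82,-0.3,0.06,0,0,0.001,0.55],[0.82,-0.31,0.06,0,0,0.001,0.55],[0.82,-0.31,0.06,0,0,0.001,0.55],[0.81,-0.31,0.06,0,0,0.001,0.55],[0.81,-0.32,0.06,0,0,0.001,0.55],[0.81,-0.32,0.06,0,0,0.001,0.55],[0.81,-0.32,0.06,0,0,0.001,0.55],[0.81,-0.33,0.06,0,0,0.001,0.55],[0.81,-0.33,0.06,0,0,0.001,0.55],[0.8,-0.34,0.06,0,0,0.001,0.55],[0.8,-0.34,0.06,0,0,0.001,0.55],[0.8,-0.34,0.06,0,0,0.001,0.55]]
[[0.8,-0.35,0.06,0,0,0.001,0.55]]
```

```bash

python3 -m creep '[[0.82,-0.3,0.06,0,0,0.001,0.55],[0.82,-0.31,0.06,0,0,0.001,0.55],[0.82,-0.31,0.06,0,0,0.001,0.55],[0.81,-0.31,0.06,0,0,0.001,0.55],[0.81,-0.32,0.06,0,0,0.001,0.55],[0.81,-0.32,0.06,0,0,0.001,0.55],[0.81,-0.32,0.06,0,0,0.001,0.55],[0.81,-0.33,0.06,0,0,0.001,0.55],[0.81,-0.33,0.06,0,0,0.001,0.55],[0.8,-0.34,0.06,0,0,0.001,0.55],[0.8,-0.34,0.06,0,0,0.001,0.55],[0.8,-0.34,0.06,0,0,0.001,0.55]]'
python3 -m creep '[[0.8,-0.35,0.06,0,0,0.001,0.55],[0,0,0,0,0,0,0.55],[0,0,0,0,0,0,0.55]]'
python3 - <<'E'
from h import *
look();print(tool()[0],np.degrees(tool()[2]))
plan([(.4537,.2272,.026,-6.2)],0.55,step=.036)
E
```

```text
clock: 33.98
eef_pos: [0.4583, 0.1959, 0.1064]
orientation: [0.738, 0.675, 0.001, 0.001]
force: [-0.7, -0.1, -0.3]
width: 0.0663
grasp_force: 0.0
clock: 34.35
eef_pos: [0.4473, 0.2277, 0.1035]
orientation: [0.739, 0.674, 0.0, 0.0]
force: [-0.8, 0.0, 0.0]
width: 0.066
grasp_force: 0.0
mat 576.3 325.6 size 50.9 45.1 yaw 5.7 n 438 rack [-28.4 492.5]
mat 453.6 224.8 size 36.0 50.1 yaw -6.2 n 332 rack [-145.9  385.7]
row 581.5 -241.8 size 126.0 50.5 yaw 86.8 n 1311 rack [  5.2 -74. ]
[0.44740812 0.22744235 0.10343828] -5.255427346685324
(0.4537, 0.2272, 0.026, -6.2) 3
[[0.0,0.05,0.65,0,0,0.002,0.55],[0.0,0.05,0.65,0,0,0.002,0.55],[0.0,0.05,0.65,0,0,0.002,0.55]]
```

```bash

python3 -m creep '[[0,0.15,0.3,0,0,0.005,0.55],[0,0,0.8,0,0,0,0.55],[0,0,0.83,0,0,0,0.55],[0,0,0,0,0,0,-1],[0,0,0,0,0,0,-1],[0,0,0,0,0,0,-1],[0,0,-0.8,0,0,0,-1],[0,0,-0.8,0,0,0,-1],[0,0,-0.9,0,0,0,-1],[0,0,0,0,0,0,-1]]'
python3 - <<'E'
from h import *
p,R,y=tool(); print(p,np.degrees(y)); s=slot(3,-4,6)
plan([(*s,.125,-2.9)],-1,step=.036); print(s)
E
```

```text
clock: 35.65
eef_pos: [0.4556, 0.2285, 0.1305]
orientation: [0.744, 0.668, 0.004, 0.002]
force: [0.6, 0.3, -1.5]
width: 0.0492
grasp_force: 83.9
[0.45560665 0.22849397 0.13050651] -6.1139543990409
(np.float64(0.5818483961379964), np.float64(-0.15077122474255625), 0.125, -2.9) 12
[[-0.76,0.35,0.01,0,0,-0.001,-1],[-0.76,0.34,0.01,0,0,-0.001,-1],[-0.76,0.34,0.01,0,0,-0.001,-1],[-0.76,0.34,0.01,0,0,-0.001,-1],[-0.76,0.33,0.01,0,0,-0.001,-1],[-0.77,0.33,0.01,0,0,-0.001,-1],[-0.77,0.32,0.01,0,0,-0.001,-1],[-0.77,0.32,0.01,0,0,-0.001,-1],[-0.77,0.32,0.01,0,0,-0.001,-1],[-0.77,0.31,0.01,0,0,-0.001,-1],[-0.77,0.31,0.01,0,0,-0.001,-1],[-0.77,0.31,0.01,0,0,-0.001,-1]]
[ 0.5818484  -0.15077122]
```

```bash

python3 -m creep '[[-0.76,0.35,0.01,0,0,-0.0015,-1],[-0.76,0.34,0.01,0,0,-0.0015,-1],[-0.76,0.34,0.01,0,0,-0.0015,-1],[-0.76,0.34,0.01,0,0,-0.0015,-1],[-0.76,0.33,0.01,0,0,-0.0015,-1],[-0.77,0.33,0.01,0,0,-0.0015,-1],[-0.77,0.32,0.01,0,0,-0.0015,-1],[-0.77,0.32,0.01,0,0,-0.0015,-1],[-0.77,0.32,0.01,0,0,-0.0015,-1],[-0.77,0.31,0.01,0,0,-0.0015,-1],[-0.77,0.31,0.01,0,0,-0.0015,-1],[-0.7,0.31,0.01,0,0,-0.0015,-1]]'
python3 -m creep '[[0,0,0,0,0,0,-1],[0,0,0,0,0,0,-1]]'
python3 - <<'E'
from h import *
p,R,y=tool(); print(p,np.degrees(y)); s=slot(3,-4,6)
plan([(*s,.055,-2.9)],-1,step=.036)
E
```

```text
clock: 37.15
eef_pos: [0.5789, -0.1497, 0.1192]
orientation: [0.725, 0.689, -0.0, -0.001]
force: [0.9, -0.1, -2.1]
width: 0.0494
grasp_force: 83.9
clock: 37.4
eef_pos: [0.5786, -0.1482, 0.1196]
orientation: [0.725, 0.689, -0.0, -0.001]
force: [0.1, 1.0, -2.7]
width: 0.0493
grasp_force: 83.9
[ 0.57861792 -0.14821994  0.11957375] -2.884347042759007
(np.float64(0.5818483961379964), np.float64(-0.15077122474255625), 0.055, -2.9) 2
[[-0.03,0.04,0.81,0,0,0.0,-1],[-0.03,0.04,0.81,0,0,0.0,-1]]
```

```bash

python3 -m creep '[[-0.05,0.09,0.2,0,0,0,-1],[0,0,0.7,0,0,0,-1],[0,0,0.7,0,0,0,-1],[0,0,0.12,0,0,0,-1],[-0.1,0.04,0,0,0,0,-1],[0,0,0,0,0,0,-1]]'
python3 -m creep '[[-0.06,0.03,0.02,0,0,0,-1],[-0.03,0.02,0,0,0,0,-1],[0,0,0,0,0,0,-1]]'
```

```text
clock: 38.15
eef_pos: [0.5855, -0.1556, 0.0536]
orientation: [0.725, 0.689, 0.001, 0.001]
force: [0.3, 0.4, -1.3]
width: 0.0493
grasp_force: 84.2
clock: 38.52
eef_pos: [0.5862, -0.159, 0.0515]
orientation: [0.725, 0.689, -0.0, 0.0]
force: [-0.5, 0.5, -1.9]
width: 0.0491
grasp_force: 84.2
```

```bash

python3 -m creep '[[-0.06,0.05,0.03,0,0,0,-1],[-0.05,0.04,0,0,0,0,-1],[0,0,0,0,0,0,-1]]'
```

```text
clock: 38.9
eef_pos: [0.5864, -0.1606, 0.0495]
orientation: [0.725, 0.689, -0.001, -0.005]
force: [-11.5, 9.8, 7.5]
width: 0.0496
grasp_force: 85.1
```

Seated. Release; next is (576.3, 325.6, 5.2°).

```bash

python3 -m creep '[[-0.03,0,0,0,0,0,-1],[0,-0.04,0,0,0,0,0.4],[0,0,0,0,0,0,0.45],[0,0,-0.3,0,0,0,0.45],[0,0,-0.9,0,0,0,0.45],[0,0,-0.9,0,0,0,0.55]]'
python3 - <<'E'
from h import *
p=tool()[0];print(p);look()
plan([(.5763,.3256,.11,5.2)],0.55,step=.036)
E
```

```text
clock: 39.65
eef_pos: [0.5882, -0.1648, 0.1359]
orientation: [0.725, 0.689, 0.0, 0.0]
force: [0.7, -0.1, 0.9]
width: 0.0659
grasp_force: 0.0
[ 0.58818254 -0.16482881  0.13594495]
mat 576.1 325.8 size 51.0 45.0 yaw 6.2 n 439 rack [-28.6 492.7]
mat 424.8 307.3 size 43.9 51.2 yaw -8.8 n 434 rack [-178.8  466.7]
row 566.4 -226.7 size 53.0 18.1 yaw 85.7 n 140 rack [-10.6 -59.6]
(0.5763, 0.3256, 0.11, 5.2) 14
[[0.88,-0.07,0.06,0,0,-0.003,0.55],[0.88,-0.06,0.06,0,0,-0.003,0.55],[0.88,-0.05,0.06,0,0,-0.003,0.55],[0.88,-0.04,0.06,0,0,-0.003,0.55],[0.88,-0.04,0.06,0,0,-0.003,0.55],[0.88,-0.03,0.06,0,0,-0.003,0.55],[0.88,-0.02,0.06,0,0,-0.003,0.55],[0.88,-0.01,0.06,0,0,-0.003,0.55],[0.88,-0.0,0.06,0,0,-0.003,0.55],[0.88,0.01,0.06,0,0,-0.003,0.55],[0.88,0.02,0.06,0,0,-0.003,0.55],[0.88,0.03,0.06,0,0,-0.003,0.55]]
[[0.88,0.03,0.06,0,0,-0.003,0.55],[0.88,0.04,0.06,0,0,-0.003,0.55]]
```

```bash

python3 -m creep '[[0.88,-0.07,0.06,0,0,-0.003,0.55],[0.88,-0.06,0.06,0,0,-0.003,0.55],[0.88,-0.05,0.06,0,0,-0.003,0.55],[0.88,-0.04,0.06,0,0,-0.003,0.55],[0.88,-0.04,0.06,0,0,-0.003,0.55],[0.88,-0.03,0.06,0,0,-0.003,0.55],[0.88,-0.02,0.06,0,0,-0.003,0.55],[0.88,-0.01,0.06,0,0,-0.003,0.55],[0.88,0,0.06,0,0,-0.003,0.55],[0.88,0.01,0.06,0,0,-0.003,0.55],[0.88,0.02,0.06,0,0,-0.003,0.55],[0.88,0.03,0.06,0,0,-0.003,0.55]]'
python3 -m creep '[[0.88,0.03,0.06,0,0,-0.003,0.55],[0.88,0.04,0.06,0,0,-0.003,0.55],[0,0,0,0,0,0,0.55],[0,0,0,0,0,0,0.55]]'
python3 - <<'E'
from h import *
look();print(tool()[0],np.degrees(tool()[2]))
plan([(.5763,.3252,.026,5.2)],0.55,step=.036)
E
```

```text
clock: 41.2
eef_pos: [0.5775, 0.2594, 0.1063]
orientation: [0.684, 0.729, 0.001, 0.001]
force: [0.1, 0.7, 0.1]
width: 0.0664
grasp_force: 0.0
clock: 41.7
eef_pos: [0.5753, 0.3282, 0.101]
orientation: [0.678, 0.735, 0.0, 0.0]
force: [0.2, -0.0, 0.1]
width: 0.0663
grasp_force: 0.0
mat 576.1 325.5 size 50.7 44.7 yaw 5.0 n 440 rack [-28.6 492.4]
mat 424.6 306.9 size 44.1 51.0 yaw -7.8 n 434 rack [-178.9  466.3]
row 583.0 -220.6 size 167.4 50.8 yaw 86.9 n 1744 rack [  5.6 -52.7]
[0.57523457 0.32780533 0.10090137] 4.636924382993008
(0.5763, 0.3252, 0.026, 5.2) 3
[[-0.02,0.01,0.62,0,0,-0.001,0.55],[-0.02,0.01,0.62,0,0,-0.001,0.55],[-0.02,0.01,0.62,0,0,-0.001,0.55]]
```

```bash

python3 -m creep '[[-0.06,0.03,0.3,0,0,-0.003,0.55],[0,0,0.78,0,0,0,0.55],[0,0,0.78,0,0,0,0.55],[0,0,0,0,0,0,-1],[0,0,0,0,0,0,-1],[0,0,0,0,0,0,-1],[0,0,-0.8,0,0,0,-1],[0,0,-0.8,0,0,0,-1],[0,0,-0.9,0,0,0,-1],[0,0,0,0,0,0,-1]]'
python3 - <<'E'
from h import *
p,R,y=tool(); print(p,np.degrees(y)); s=slot(4,-4,6)
plan([(*s,.125,-2.9)],-1,step=.036); print(s)
E
```

```text
clock: 43.0
eef_pos: [0.5791, 0.3276, 0.1315]
orientation: [0.674, 0.739, 0.004, 0.002]
force: [1.2, -0.2, -3.6]
width: 0.049
grasp_force: 84.4
[0.57910208 0.3276082  0.13154612] 5.2309445636559415
(np.float64(0.5839475212473649), np.float64(-0.10882371380596767), 0.125, -2.9) 13
[[-0.84,-0.07,0.01,0,0,0.003,-1],[-0.84,-0.06,0.01,0,0,0.003,-1],[-0.84,-0.05,0.01,0,0,0.003,-1],[-0.84,-0.04,0.01,0,0,0.003,-1],[-0.84,-0.03,0.01,0,0,0.003,-1],[-0.84,-0.02,0.01,0,0,0.003,-1],[-0.84,-0.01,0.01,0,0,0.003,-1],[-0.84,-0.0,0.01,0,0,0.003,-1],[-0.84,0.01,0.01,0,0,0.003,-1],[-0.84,0.02,0.01,0,0,0.003,-1],[-0.84,0.02,0.01,0,0,0.003,-1],[-0.84,0.03,0.01,0,0,0.003,-1]]
[[-0.84,0.04,0.01,0,0,0.003,-1]]
[ 0.58394752 -0.10882371]
```

```bash

python3 -m creep '[[-0.84,-0.07,0.01,0,0,0.0035,-1],[-0.84,-0.06,0.01,0,0,0.0035,-1],[-0.84,-0.05,0.01,0,0,0.0035,-1],[-0.84,-0.04,0.01,0,0,0.0035,-1],[-0.84,-0.03,0.01,0,0,0.0035,-1],[-0.84,-0.02,0.01,0,0,0.0035,-1],[-0.84,-0.01,0.01,0,0,0.0035,-1],[-0.84,0,0.01,0,0,0.0035,-1],[-0.84,0.01,0.01,0,0,0.0035,-1],[-0.84,0.02,0.01,0,0,0.0035,-1],[-0.84,0.02,0.01,0,0,0.0035,-1],[-0.84,0.03,0.01,0,0,0.0035,-1]]'
python3 -m creep '[[-0.78,0.04,0.01,0,0,0.003,-1],[0,0,0,0,0,0,-1],[0,0,0,0,0,0,-1]]'
python3 - <<'E'
from h import *
p,R,y=tool(); print(p,np.degrees(y)); s=slot(4,-4,6)
plan([(*s,.055,-2.9)],-1,step=.036)
E
```

```text
clock: 44.5
eef_pos: [0.5795, -0.0781, 0.1193]
orientation: [0.722, 0.692, -0.001, -0.001]
force: [0.6, -0.1, -3.1]
width: 0.0491
grasp_force: 84.4
clock: 44.88
eef_pos: [0.5802, -0.1079, 0.1196]
orientation: [0.725, 0.689, -0.0, -0.001]
force: [-0.2, -0.1, -3.0]
width: 0.0495
grasp_force: 84.4
[ 0.58021426 -0.10793416  0.1195645 ] -2.8826437108975225
(np.float64(0.5839475212473649), np.float64(-0.10882371380596767), 0.055, -2.9) 2
[[-0.01,0.05,0.81,0,0,0.0,-1],[-0.01,0.05,0.81,0,0,0.0,-1]]
```

```bash

python3 -m creep '[[0,0.1,0.2,0,0,0,-1],[0,0,0.7,0,0,0,-1],[0,0,0.7,0,0,0,-1],[0,0,0.12,0,0,0,-1],[-0.1,0.04,0,0,0,0,-1],[0,0,0,0,0,0,-1]]'
python3 -m creep '[[-0.06,0.03,0.03,0,0,0,-1],[-0.03,0.03,0.01,0,0,0,-1],[0,0,0,0,0,0,-1]]'
```

```text
clock: 45.62
eef_pos: [0.5877, -0.1133, 0.0537]
orientation: [0.725, 0.689, 0.001, 0.001]
force: [0.1, 0.4, -2.8]
width: 0.0493
grasp_force: 84.7
clock: 46.0
eef_pos: [0.5885, -0.1167, 0.0506]
orientation: [0.725, 0.689, -0.0, 0.0]
force: [-0.4, -0.2, -2.8]
width: 0.0492
grasp_force: 84.6
```

```bash

python3 -m creep '[[-0.06,0.05,0.03,0,0,0,-1],[-0.05,0.04,0.01,0,0,0,-1],[0,0,0,0,0,0,-1]]'
```

```text
clock: 46.38
eef_pos: [0.5887, -0.1177, 0.0491]
orientation: [0.725, 0.689, -0.001, -0.006]
force: [-15.6, 12.6, 12.4]
width: 0.0492
grasp_force: 86.0
```

Seated. Release; the last is F (424.8, 307, −8.6°).

```bash

python3 -m creep '[[-0.02,0,0,0,0,0,-1],[0,-0.05,0,0,0,0,0.4],[0,0,0,0,0,0,0.45],[0,0,-0.3,0,0,0,0.45],[0,0,-0.9,0,0,0,0.45],[0,0,-0.9,0,0,0,0.55]]'
python3 - <<'E'
from h import *
p=tool()[0];print(p)
plan([(.425,.3068,.11,-8.6)],0.55,step=.036)
E
```

```text
clock: 47.12
eef_pos: [0.5902, -0.1222, 0.1347]
orientation: [0.725, 0.689, 0.0, 0.0]
force: [0.2, -0.7, 0.2]
width: 0.0664
grasp_force: 0.0
[ 0.59021082 -0.1221547   0.13472186]
(0.425, 0.3068, 0.11, -8.6) 13
[[0.81,-0.36,0.05,0,0,0.002,0.55],[0.81,-0.37,0.05,0,0,0.002,0.55],[0.8,-0.37,0.05,0,0,0.002,0.55],[0.8,-0.38,0.05,0,0,0.002,0.55],[0.8,-0.38,0.05,0,0,0.002,0.55],[0.79,-0.39,0.05,0,0,0.002,0.55],[0.79,-0.4,0.05,0,0,0.002,0.55],[0.79,-0.4,0.05,0,0,0.002,0.55],[0.78,-0.41,0.05,0,0,0.002,0.55],[0.78,-0.41,0.05,0,0,0.002,0.55],[0.78,-0.42,0.05,0,0,0.002,0.55],[0.77,-0.43,0.05,0,0,0.002,0.55]]
[[0.77,-0.43,0.05,0,0,0.002,0.55]]
```

```bash

python3 -m creep '[[0.81,-0.36,0.05,0,0,0.0024,0.55],[0.81,-0.37,0.05,0,0,0.0024,0.55],[0.8,-0.37,0.05,0,0,0.0024,0.55],[0.8,-0.38,0.05,0,0,0.0024,0.55],[0.8,-0.38,0.05,0,0,0.0024,0.55],[0.79,-0.39,0.05,0,0,0.0024,0.55],[0.79,-0.4,0.05,0,0,0.0024,0.55],[0.79,-0.4,0.05,0,0,0.0024,0.55],[0.78,-0.41,0.05,0,0,0.0024,0.55],[0.78,-0.41,0.05,0,0,0.0024,0.55],[0.78,-0.42,0.05,0,0,0.0024,0.55],[0.77,-0.43,0.05,0,0,0.0024,0.55]]'
python3 -m creep '[[0.77,-0.43,0.05,0,0,0.0024,0.55],[0,0,0,0,0,0,0.55],[0,0,0,0,0,0,0.55]]'
python3 - <<'E'
from h import *
look();print(tool()[0],np.degrees(tool()[2]))
plan([(.425,.307,.026,-8.6)],0.55,step=.036)
E
```

```text
clock: 48.62
eef_pos: [0.437, 0.2753, 0.1103]
orientation: [0.755, 0.655, 0.001, 0.0]
force: [-0.7, -0.3, -0.1]
width: 0.0661
grasp_force: 0.0
clock: 49.0
eef_pos: [0.4246, 0.3068, 0.1077]
orientation: [0.757, 0.653, 0.001, 0.0]
force: [-0.1, 0.5, 0.3]
width: 0.066
grasp_force: 0.0
mat 425.1 307.0 size 44.7 51.0 yaw -9.2 n 439 rack [-178.4  466.4]
row 584.0 -199.7 size 209.5 50.6 yaw 87.0 n 2182 rack [  5.6 -31.7]
[0.42459791 0.30647312 0.10753931] -8.53411486443681
(0.425, 0.307, 0.026, -8.6) 3
[[0.0,0.0,0.68,0,0,0.0,0.55],[0.0,0.0,0.68,0,0,0.0,0.55],[0.0,0.0,0.68,0,0,0.0,0.55]]
```

```bash

python3 -m creep '[[0,0,0.68,0,0,0,0.55],[0,0,0.68,0,0,0,0.55],[0,0,0.68,0,0,0,0.55],[0,0,0,0,0,0,-1],[0,0,0,0,0,0,-1],[0,0,0,0,0,0,-1],[0,0,-0.8,0,0,0,-1],[0,0,-0.8,0,0,0,-1],[0,0,-0.9,0,0,0,-1],[0,0,0,0,0,0,-1]]'
python3 - <<'E'
from h import *
p,R,y=tool(); print(p,np.degrees(y)); s=slot(5,-4,6)
plan([(*s,.125,-2.9)],-1,step=.036); print(s)
E
```

```text
clock: 50.3
eef_pos: [0.4265, 0.3084, 0.1297]
orientation: [0.757, 0.653, 0.004, 0.001]
force: [0.4, 0.5, -2.7]
width: 0.0491
grasp_force: 84.1
[0.42646348 0.30837999 0.12972146] -8.486232193986314
(np.float64(0.5860466463567334), np.float64(-0.06687620286937908), 0.125, -2.9) 12
[[-0.72,0.44,0.01,0,0,-0.003,-1],[-0.73,0.44,0.01,0,0,-0.003,-1],[-0.73,0.43,0.01,0,0,-0.003,-1],[-0.73,0.43,0.01,0,0,-0.003,-1],[-0.74,0.42,0.01,0,0,-0.003,-1],[-0.74,0.41,0.01,0,0,-0.003,-1],[-0.74,0.41,0.01,0,0,-0.003,-1],[-0.75,0.4,0.01,0,0,-0.003,-1],[-0.75,0.4,0.01,0,0,-0.003,-1],[-0.75,0.39,0.01,0,0,-0.003,-1],[-0.76,0.38,0.01,0,0,-0.003,-1],[-0.76,0.38,0.01,0,0,-0.003,-1]]
[ 0.58604665 -0.0668762 ]
```

```bash

python3 -m creep '[[-0.72,0.44,0.01,0,0,-0.0026,-1],[-0.73,0.44,0.01,0,0,-0.0026,-1],[-0.73,0.43,0.01,0,0,-0.0026,-1],[-0.73,0.43,0.01,0,0,-0.0026,-1],[-0.74,0.42,0.01,0,0,-0.0026,-1],[-0.74,0.41,0.01,0,0,-0.0026,-1],[-0.74,0.41,0.01,0,0,-0.0026,-1],[-0.75,0.4,0.01,0,0,-0.0026,-1],[-0.75,0.4,0.01,0,0,-0.0026,-1],[-0.75,0.39,0.01,0,0,-0.0026,-1],[-0.76,0.38,0.01,0,0,-0.0026,-1],[-0.7,0.38,0.01,0,0,-0.0026,-1]]'
python3 -m creep '[[0,0,0,0,0,0,-1],[0,0,0,0,0,0,-1]]'
python3 - <<'E'
from h import *
p,R,y=tool(); print(p,np.degrees(y)); s=slot(5,-4,6)
plan([(*s,.055,-2.9)],-1,step=.036)
E
```

```text
clock: 51.8
eef_pos: [0.5827, -0.0661, 0.1182]
orientation: [0.725, 0.689, -0.001, -0.001]
force: [-0.1, -0.1, -3.1]
width: 0.0493
grasp_force: 84.0
clock: 52.05
eef_pos: [0.5824, -0.0647, 0.1188]
orientation: [0.725, 0.689, -0.001, -0.001]
force: [0.2, -0.3, -2.1]
width: 0.0489
grasp_force: 84.0
[ 0.58244981 -0.06466682  0.11882828] -2.8851689439223582
(np.float64(0.5860466463567334), np.float64(-0.06687620286937908), 0.055, -2.9) 2
[[-0.03,0.05,0.8,0,0,0.0,-1],[-0.03,0.05,0.8,0,0,0.0,-1]]
```

```bash

python3 -m creep '[[-0.02,0.1,0.2,0,0,0,-1],[0,0,0.7,0,0,0,-1],[0,0,0.7,0,0,0,-1],[0,0,0.12,0,0,0,-1],[-0.1,0.04,0,0,0,0,-1],[0,0,0,0,0,0,-1]]'
python3 -m creep '[[-0.06,0.03,0.03,0,0,0,-1],[-0.03,0.03,0.01,0,0,0,-1],[0,0,0,0,0,0,-1]]'
python3 -m creep '[[-0.03,0.04,0.02,0,0,0,-1],[-0.03,0.03,0,0,0,0,-1],[0,0,0,0,0,0,-1]]'
```

```text
clock: 52.8
eef_pos: [0.5893, -0.0704, 0.0522]
orientation: [0.725, 0.689, 0.0, 0.0]
force: [0.4, -0.3, -1.5]
width: 0.0489
grasp_force: 84.4
clock: 53.18
eef_pos: [0.591, -0.0739, 0.0505]
orientation: [0.725, 0.689, -0.0, -0.0]
force: [-2.0, 0.9, 1.3]
width: 0.0492
grasp_force: 84.5
clock: 53.55
eef_pos: [0.5912, -0.0741, 0.0506]
orientation: [0.725, 0.689, -0.001, -0.005]
force: [-15.2, 9.0, 15.8]
width: 0.0493
grasp_force: 86.1
```

```bash

python3 -m creep '[[-0.06,0,0,0,0,0,-1],[0,0,0,0,0,0,-1],[0,-0.06,0,0,0,0,0.4],[0,0,0,0,0,0,0.45],[0,0,-0.3,0,0,0,0.45],[0,0,-0.9,0,0,0,0.45],[0,0,-0.9,0,0,0,0.2],[-0.9,-0.4,-0.5,0,0,0,0.2],[-0.9,-0.5,0,0,0,0,0.2],[-0.9,-0.5,0,0,0,0,0],[-0.9,-0.5,0,0,0,0,0],[-0.9,-0.5,0,0,0,0,0]]'
python3 -m creep '[[-0.9,-0.4,0,0,0,0,0],[-0.9,-0.4,0,0,0,0,0],[-0.9,-0.5,0,0,0,0,0],[0,0,0,0,0,0,0]]'
python3 - <<'E'
from h import *
im=look(); print(tool()[0])
cv2.imwrite("pics/rack3.png",cv2.resize(im[195:310,290:460],None,fx=4.7,fy=4.7,interpolation=cv2.INTER_CUBIC))
for t in ["lever_knob","lever_pivot","bar_face","pusher_face"]: print(t,[(np.round(r["at"],4).tolist(),round(r["confidence"],2)) for r in ctrl.place_of(t,"top")][:2])
E
```

```text
clock: 55.05
eef_pos: [0.486, -0.2554, 0.1546]
orientation: [0.725, 0.689, 0.0, 0.001]
force: [-0.2, -0.2, -0.3]
width: 0.0428
grasp_force: 0.0
clock: 55.55
eef_pos: [0.428, -0.3616, 0.1545]
orientation: [0.726, 0.688, -0.0, 0.001]
force: [0.2, -0.5, 0.4]
width: 0.0429
grasp_force: 0.0
row 585.1 -177.9 size 253.6 50.7 yaw 87.0 n 2621 rack [  5.6 -10. ]
[ 0.42870508 -0.36028248  0.15421962]
lever_knob [([0.4999, -0.2479, 0.084], 0.75), ([0.7448, -0.1598, -0.0], 0.32)]
lever_pivot [([0.5063, -0.1625, 0.084], 0.55)]
bar_face [([0.5532, -0.1667, 0.0323], 0.87)]
pusher_face [([0.5257, -0.1613, 0.0374], 0.6), ([0.5864, -0.1595, 0.0588], 0.19)]
```

View pics/rack3.png

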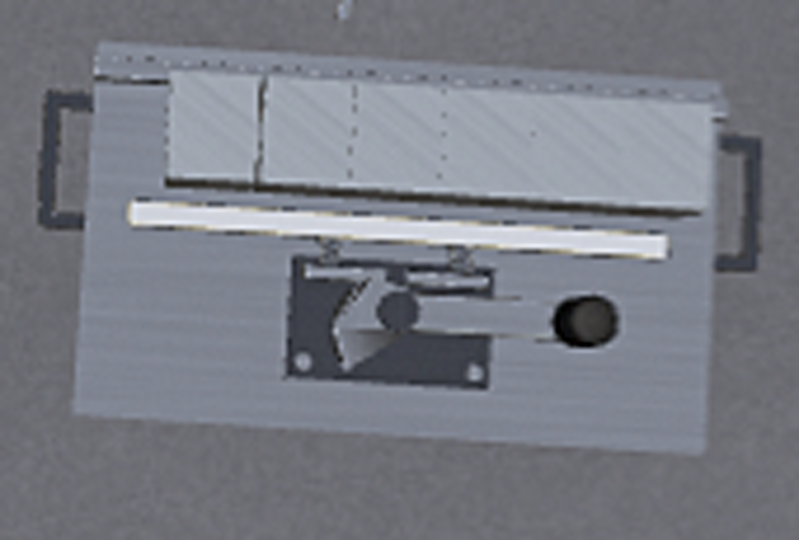

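```bash
python3 - <<'E'
from h import *
s=O+.004*ex+.150*ey; e=O+.004*ex+.130*ey; print(s,e)
plan([(*s,.15,-2.9),(*s,.038,-2.9),(*e,.038,-2.9)],-1,step=.036)
E
```

```text
[ 0.59149188 -0.01808738] [ 0.59049229 -0.03806238]
(np.float64(0.5914918764321816), np.float64(-0.01808737761783777), 0.15, -2.9) 11
[[0.79,0.33,0.01,0,0,0.0,-1],[0.79,0.33,0.01,0,0,0.0,-1],[0.79,0.33,0.01,0,0,0.0,-1],[0.79,0.33,0.01,0,0,0.0,-1],[0.79,0.33,0.01,0,0,0.0,-1],[0.79,0.33,0.01,0,0,0.0,-1],[0.79,0.33,0.01,0,0,0.0,-1],[0.79,0.33,0.01,0,0,0.0,-1],[0.79,0.33,0.01,0,0,0.0,-1],[0.79,0.33,0.01,0,0,0.0,-1],[0.79,0.33,0.01,0,0,0.0,-1]]
(np.float64(0.5914918764321816), np.float64(-0.01808737761783777), 0.038, -2.9) 4
[[0.0,0.0,0.7,0,0,-0.0,-1],[0.0,0.0,0.7,0,0,-0.0,-1],[0.0,0.0,0.7,0,0,-0.0,-1],[0.0,0.0,0.7,0,0,-0.0,-1]]
(np.float64(0.5904922930467681), np.float64(-0.038062382825737096), 0.038, -2.9) 1
[[-0.5,0.0,-0.0,0,0,-0.0,-1]]
```

```bash

python3 -m creep '[[0.79,0.33,0.01,0,0,0,-1],[0.79,0.33,0.01,0,0,0,-1],[0.79,0.33,0.01,0,0,0,-1],[0.79,0.33,0.01,0,0,0,-1],[0.79,0.33,0.01,0,0,0,-1],[0.79,0.33,0.01,0,0,0,-1],[0.79,0.33,0.01,0,0,0,-1],[0.79,0.33,0.01,0,0,0,-1],[0.79,0.33,0.01,0,0,0,-1],[0.79,0.33,0.01,0,0,0,-1],[0.79,0.33,0.01,0,0,0,-1],[0,0,0,0,0,0,-1]]'
python3 -m creep '[[0,0,0.7,0,0,0,-1],[0,0,0.7,0,0,0,-1],[0,0,0.7,0,0,0,-1],[0,0,0.6,0,0,0,-1],[0,0,0,0,0,0,-1]]'
python3 -m creep '[[-0.25,0,0,0,0,0,-1],[-0.2,0,0,0,0,0,-1],[0,0,0,0,0,0,-1]]'
```

```text
clock: 57.3
eef_pos: [0.5919, -0.0164, 0.1489]
orientation: [0.723, 0.691, 0.0, -0.0]
force: [-0.3, -0.6, -0.1]
width: 0.0
grasp_force: 0.0
clock: 57.92
eef_pos: [0.5891, -0.0191, 0.0385]
orientation: [0.725, 0.689, -0.002, -0.002]
force: [-0.3, 0.9, -0.3]
width: 0.0001
grasp_force: 0.0
clock: 58.3
eef_pos: [0.5914, -0.038, 0.0422]
orientation: [0.725, 0.689, 0.001, 0.001]
force: [0.6, 1.5, -0.1]
width: 0.0001
grasp_force: 0.0
```

```bash

python3 -m creep '[[-0.06,0,0.05,0,0,0,-1],[0,0,0.03,0,0,0,-1]]'
python3 -m creep '[[-0.06,0,0,0,0,0,-1],[0,0,0,0,0,0,-1]]'
python3 -m creep '[[-0.05,0,0,0,0,0,-1],[0,0,0,0,0,0,-1]]'
```

```text
clock: 58.55
eef_pos: [0.5905, -0.0394, 0.0378]
orientation: [0.725, 0.689, 0.0, -0.0]
force: [1.0, 1.9, 0.4]
width: -0.0002
grasp_force: 0.0
clock: 58.8
eef_pos: [0.5902, -0.0402, 0.0374]
orientation: [0.725, 0.689, 0.001, -0.001]
force: [0.0, 6.5, 0.1]
width: -0.0002
grasp_force: 0.0
clock: 59.05
eef_pos: [0.5903, -0.0401, 0.0375]
orientation: [0.725, 0.689, 0.002, -0.002]
force: [1.2, 14.4, 1.5]
width: -0.0002
grasp_force: 0.0
```

```bash
cat >> h.py <<'E'
def bar(im):
    g=im.astype(float).min(2); us=np.arange(328,426); vs=np.arange(228,252)
    W=[]
    for u in us:
        v0=int(round(236+(u-375)*.06)); 
        col=g[205:262,u]; w=np.clip(col-190,0,None); W.append((w*np.arange(205,262)).sum()/max(w.sum(),1e-9) if w.sum()>40 else np.nan)
    W=np.array(W); ok=~np.isnan(W); k=np.polyfit(us[ok]-375,W[ok],1); r=W[ok]-np.polyval(k,us[ok]-375); ok2=abs(r)<.6
    k=np.polyfit((us[ok]-375)[ok2],W[ok][ok2],1); v=k[1]; return ok2.sum(),k,ray(375,v,.045)[:2]*1000
def knob():
    im,d=ctrl.read_camera("top"); return knobd(im,d)
def knobd(im,d):
    P=cloud(d,"top"); z=P[...,2]; m=(z>.097)&(z<.115)&(P[...,0]>.39)&(P[...,0]<.56)&(P[...,1]<-.05)&(P[...,1]>-.28)&(d>0)&(im.max(2)<90)
    (c,s,a)=cv2.minAreaRect((P[m][:,:2]*1000).astype(np.float32)); return np.array(c),s,P[m][:,:2].mean(0)*1000,m.sum()
E
python3 - <<'E'
from h import *
g=cv2.imread("pics/top1.png"); print(g[225:262:1,375].min(1)); 
for n in "01":
    im=cv2.imread(f"pics/top{n}.png"); d=np.load(f"pics/top{n}.npy"); print(n,bar(im),knobd(im,d))
E
python3 -m creep '[[0.5,0,0,0,0,0,-1],[0,0,-0.9,0,0,0,-1],[0,0,-0.9,0,0,0,-1],[0,0,-0.9,0,0,0,-1],[0,0,-0.1,0,0,0,0]]'
python3 - <<'E'
from h import *
look(); p,R,y=tool(); print(p,np.degrees(y))
plan([(.43,-.2465,.15,-2.9),(.501,-.2465,.15,-2.9)],0,step=.036)
E
```

```text
[118 117 118 122 121 119 118 117 121 121 119 119 120 119 119 110 147 198
 194 196 205 100 116 122 122 110  56  58  58  55  53 119  62  58  59  62
  61]
0 (np.int64(14), array([6.36008857e-02, 2.34405233e+02]), array([ 566.30897907, -165.852879  ])) (array([ 433.64031982, -116.9491806 ]), (23.410457611083984, 21.454456329345703), array([ 433.92400123, -116.62762237]), np.int64(99))
1 (np.int64(4), array([6.16419141e-02, 2.43726438e+02]), array([ 544.92816577, -165.85448951])) (array([ 501.22619629, -246.69889832]), (22.310932159423828, 21.309101104736328), array([ 501.17076345, -246.13195468]), np.int64(96))
clock: 59.68
eef_pos: [0.5933, -0.0241, 0.1534]
orientation: [0.725, 0.689, 0.002, 0.003]
force: [0.1, 0.0, -0.8]
width: 0.0166
grasp_force: 0.0
row 584.1 -199.9 size 209.7 51.1 yaw 87.1 n 2112 rack [  5.7 -31.9]
[ 0.59232626 -0.02392396  0.15176691] -2.857632820588477
(0.43, -0.2465, 0.15, -2.9) 8
[[-0.72,-0.47,0.01,0,0,0.0,0],[-0.72,-0.47,0.01,0,0,0.0,0],[-0.72,-0.47,0.01,0,0,0.0,0],[-0.72,-0.47,0.01,0,0,0.0,0],[-0.72,-0.47,0.01,0,0,0.0,0],[-0.72,-0.47,0.01,0,0,0.0,0],[-0.72,-0.47,0.01,0,0,0.0,0],[-0.72,-0.47,0.01,0,0,0.0,0]]
(0.501, -0.2465, 0.15, -2.9) 2
[[0.04,0.89,-0.0,0,0,-0.0,0],[0.04,0.89,-0.0,0,0,-0.0,0]]
```

```bash
cat >> h.py <<'E'
def bar(im,vg):
    g=im.astype(float).min(2); W=[]; us=np.arange(328,424)
    for u in us:
        c=vg+(u-375)*.062; v=np.arange(int(c-4.5),int(c+5.5)); w=np.clip(g[v,u]-125,0,None); W.append((w*v).sum()/w.sum())
    k=np.polyfit(us-375,W,1); r=np.array(W)-np.polyval(k,us-375); ok=abs(r)<.5; k=np.polyfit((us-375)[ok],np.array(W)[ok],1)
    return ok.sum(),k,ray(375,k[1],.045)[:2]*1000
E
python3 - <<'E'
from h import *
for n,v in ("0",234.4),("1",243.7):
    im=cv2.imread(f"pics/top{n}.png"); 
    a=bar(im,v); print(a,bar(im,a[1][1]))
plan([(.501,-.2465,.15,-2.9)],-.1,step=.036)
E
```

```text
(np.int64(96), array([6.48920569e-02, 2.34342432e+02]), array([ 566.45325314, -165.85288862])) (np.int64(96), array([6.49851510e-02, 2.34340449e+02]), array([ 566.45781016, -165.85288892]))
(np.int64(96), array([6.41858462e-02, 2.43406590e+02]), array([ 545.66076025, -165.8543344 ])) (np.int64(96), array([6.41776012e-02, 2.43406157e+02]), array([ 545.66175098, -165.85433419]))
(0.501, -0.2465, 0.15, -2.9) 7
[[-0.81,-0.29,0.01,0,0,0.0,-0.1],[-0.81,-0.29,0.01,0,0,0.0,-0.1],[-0.81,-0.29,0.01,0,0,0.0,-0.1],[-0.81,-0.29,0.01,0,0,0.0,-0.1],[-0.81,-0.29,0.01,0,0,0.0,-0.1],[-0.81,-0.29,0.01,0,0,0.0,-0.1],[-0.81,-0.29,0.01,0,0,0.0,-0.1]]
```

```bash

python3 -m creep '[[-0.81,-0.29,0.01,0,0,0,-0.1],[-0.81,-0.29,0.01,0,0,0,-0.1],[-0.81,-0.29,0.01,0,0,0,-0.1],[-0.81,-0.29,0.01,0,0,0,-0.1],[-0.81,-0.29,0.01,0,0,0,-0.1],[-0.81,-0.29,0.01,0,0,0,-0.1],[-0.75,-0.29,0.01,0,0,0,-0.1],[0,0,0,0,0,0,-0.1],[0,0,0,0,0,0,-0.1]]' 40
python3 - <<'E'
from h import *
p,R,y=tool(); print(p,np.degrees(y))
plan([(.5012,-.2467,.15,-3),(.5012,-.2467,.069,-3)],-.1,step=.036)
E
```

```text
clock: 60.85
eef_pos: [0.4983, -0.2432, 0.1454]
orientation: [0.725, 0.689, -0.0, -0.001]
force: [0.4, -0.6, -0.1]
width: 0.0383
grasp_force: 0.0
[ 0.49830985 -0.24315045  0.14536841] -2.881617904854093
(0.5012, -0.2467, 0.15, -3) 1
[[-0.08,0.08,-0.12,0,0,0.001,-0.1]]
(0.5012, -0.2467, 0.069, -3) 3
[[0.0,0.0,0.67,0,0,-0.0,-0.1],[0.0,0.0,0.67,0,0,-0.0,-0.1],[0.0,0.0,0.67,0,0,-0.0,-0.1]]
```

```bash

python3 -m creep '[[-0.08,0.08,0,0,0,0,-0.1],[0,0,0.63,0,0,0,-0.1],[0,0,0.63,0,0,0,-0.1],[0,0,0.63,0,0,0,-0.1],[0,0,0,0,0,0,-0.1]]'
python3 -m creep '[[0,0,0,0,0,0,-1],[0,0,0,0,0,0,-1],[0,0,0,0,0,0,-1]]'
```

```text
clock: 61.48
eef_pos: [0.5007, -0.2456, 0.0688]
orientation: [0.724, 0.69, -0.001, -0.003]
force: [-0.4, 1.1, 0.2]
width: 0.0388
grasp_force: 0.0
clock: 61.85
eef_pos: [0.5016, -0.2471, 0.072]
orientation: [0.725, 0.689, -0.0, -0.0]
force: [-3.1, 2.3, 0.8]
width: 0.0231
grasp_force: 39.9
```

```bash

python3 -m creep '[[0.01,-0.212,0,0,0,0.032,-1],[0.01,-0.212,0,0,0,0.032,-1],[0.01,-0.212,0,0,0,0.032,-1],[0.01,-0.212,0,0,0,0.032,-1],[0,0,0,0,0,0,-1]]'
python3 -m creep '[[0.01,-0.212,0,0,0,0.032,-1],[0.01,-0.212,0,0,0,0.032,-1],[0.01,-0.212,0,0,0,0.032,-1],[0.01,-0.212,0,0,0,0.032,-1],[0,0,0,0,0,0,-1]]'
cat >> h.py <<'E'
def th():
    p,R,y=tool(); a=-.052; X=np.array([np.cos(a),np.sin(a)]); Y=np.array([-X[1],X[0]]); d=p[:2]-np.array([.5056,-.1618]); return np.arctan2(-d@X,-d@Y),np.linalg.norm(d)*1000,-(y-a)
E
python3 - <<'E'
from h import *
print(tool()[0],th())
im,d=ctrl.read_camera("top"); cv2.imwrite("pics/t2.png",im); v=243.4-9.07*th()[0]/2.075; print(v,bar(im,v),bar(im,bar(im,v)[1][1]))
cv2.imwrite("pics/rack4.png",cv2.resize(im[195:310,290:460],None,fx=4.7,fy=4.7,interpolation=cv2.INTER_CUBIC))
E
```

```text
clock: 62.48
eef_pos: [0.469, -0.2386, 0.072]
orientation: [0.847, 0.531, 0.0, -0.0]
force: [-4.5, 3.6, 2.6]
width: 0.023
grasp_force: 40.7
clock: 63.1
eef_pos: [0.4424, -0.2183, 0.072]
orientation: [0.936, 0.352, -0.0, -0.0]
force: [-5.3, 5.1, 4.0]
width: 0.0227
grasp_force: 41.0
[ 0.44236506 -0.21829069  0.07197056] (np.float64(0.789669553760687), np.float64(84.79301840812785), np.float64(0.7996878133051778))
239.94983145553385 (np.int64(96), array([6.42689113e-02, 2.39659752e+02]), array([ 554.24828041, -165.85304538])) (np.int64(95), array([6.46317194e-02, 2.39468427e+02]), array([ 554.68706568, -165.85300569]))
```

View pics/rack4.png

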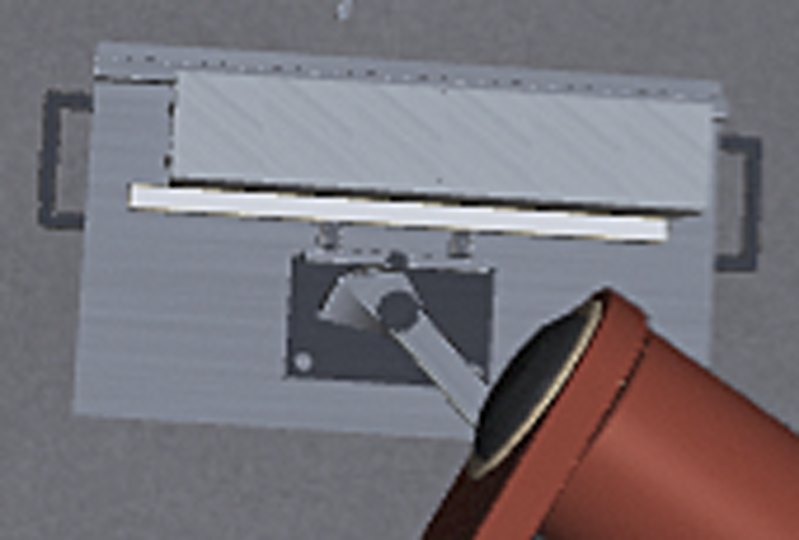

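```bash
cat >> h.py <<'E'
def barb(im,vg):
    g=im.astype(float).min(2); W=[]; us=np.arange(324,428)
    for u in us:
        c=vg+(u-375)*.0645; v=int(round(c)); w=g[v-1:v+7,u]; i=int(np.argmax(w<158))
        W.append(v-1+i-1+(w[i-1]-158)/(w[i-1]-w[i]) if i>0 else np.nan)
    W=np.array(W); ok=~np.isnan(W)
    for _ in range(4):
        k=np.polyfit((us-375)[ok],W[ok],1); r=W-np.polyval(k,us-375); ok=~np.isnan(W)&(abs(r)<.6)
    return int(ok.sum()),np.round(k,4),round(float(np.std(r[ok])),2),ray(375,k[1],.045)[0]*1000
E
python3 - <<'E'
from h import *
for n,v in ("top0",234.3),("top1",243.4),("t2",239.6): print(n,barb(cv2.imread(f"pics/{n}.png"),v))
E
```

```text
top0 (104, array([6.390000e-02, 2.365383e+02]), 0.2, np.float64(561.4103896754796))
top1 (104, array([6.400000e-02, 2.456144e+02]), 0.2, np.float64(540.605318865177))
t2 (104, array([6.400000e-02, 2.422408e+02]), 0.2, np.float64(548.3314927243284))
```

```bash

python3 -m creep '[[0.01,-0.212,0,0,0,0.032,-1],[0.01,-0.212,0,0,0,0.032,-1],[0.01,-0.212,0,0,0,0.032,-1],[0,0,0,0,0,0,-1]]'
python3 - <<'E'
from h import *
t=th(); im,d=ctrl.read_camera("top"); cv2.imwrite("pics/t3.png",im); b=barb(im,238.8); print(t,b, 10*t[0],b[3]-540.605)
E
```

```text
clock: 63.65
eef_pos: [0.4287, -0.1971, 0.072]
orientation: [0.978, 0.208, -0.0, -0.0]
force: [-4.8, 4.3, 4.5]
width: 0.023
grasp_force: 41.1
(np.float64(1.0884954231865922), np.float64(84.60064907462807), np.float64(1.1002321711790015)) (104, array([6.400000e-02, 2.417554e+02]), 0.19, np.float64(549.4438578347161)) 10.884954231865922 8.838857834716123
```

```bash

python3 -m creep '[[0.01,-0.19,0,0,0,0.029,-1],[0,0,0,0,0,0,-1],[0,0,0,0,0,0,-1]]'
python3 -m creep '[[0,0,0,0,0,0,-0.4],[0,0,0,0,0,0,-0.1],[0,0,0,0,0,0,0],[0,0,-0.7,0,0,0,0],[0,0,-0.9,0,0,0,0],[0,0,-0.9,0,0,0,0],[-0.9,0.3,-0.5,0,0,0,0],[-0.9,0.5,0,0,0,0,0],[-0.9,0.5,0,0,0,0,0],[-0.9,0.5,0,0,0,0,0],[-0.9,0.5,0,0,0,0,0],[0,0,0,0,0,0,0]]'
python3 - <<'E'
from h import *
look(); im,d=ctrl.read_camera("top"); b=barb(im,238.8); K=knobd(im,d); print(tool()[0],b,b[3]-540.605,K)
c=np.linalg.norm(K[0]-np.array([501.2,-246.7])); print("theta chord",2*np.arcsin(c/170))
cv2.imwrite("pics/rack5.png",cv2.resize(im[195:310,290:460],None,fx=4.7,fy=4.7,interpolation=cv2.INTER_CUBIC)); cv2.imwrite("pics/full.png",im)
for t in ["lever_knob","bar_face","pusher_face"]: print(t,[(np.round(r["at"],4).tolist(),round(r["confidence"],2)) for r in ctrl.place_of(t,"top")][:2])
E
```

```text
clock: 64.08
eef_pos: [0.426, -0.1903, 0.072]
orientation: [0.987, 0.163, -0.0, -0.0]
force: [-5.5, 4.2, 5.2]
width: 0.0229
grasp_force: 41.2
clock: 65.58
eef_pos: [0.2833, -0.3362, 0.1916]
orientation: [0.987, 0.159, 0.0, 0.0]
force: [0.5, 1.7, -0.5]
width: 0.0427
grasp_force: 0.0
row 585.2 -179.6 size 252.0 50.8 yaw 86.8 n 2618 rack [  5.8 -11.6]
[ 0.28463157 -0.33467443  0.1913358 ] (104, array([6.410000e-02, 2.417117e+02]), 0.2, np.float64(549.5439547072682)) 8.93895470726818 (array([ 425.51983643, -189.89178467]), (22.169475555419922, 21.99391746520996), array([ 425.76838621, -189.47713454]), np.int64(101))
theta chord 1.180675342013503
lever_knob [([0.4239, -0.1902, 0.0865], 0.97)]
bar_face [([0.5591, -0.1648, 0.032], 0.68), ([0.5836, -0.2882, 0.0577], 0.5)]
pusher_face [([0.5379, -0.1653, 0.0394], 0.96)]
```

View pics/rack5.png

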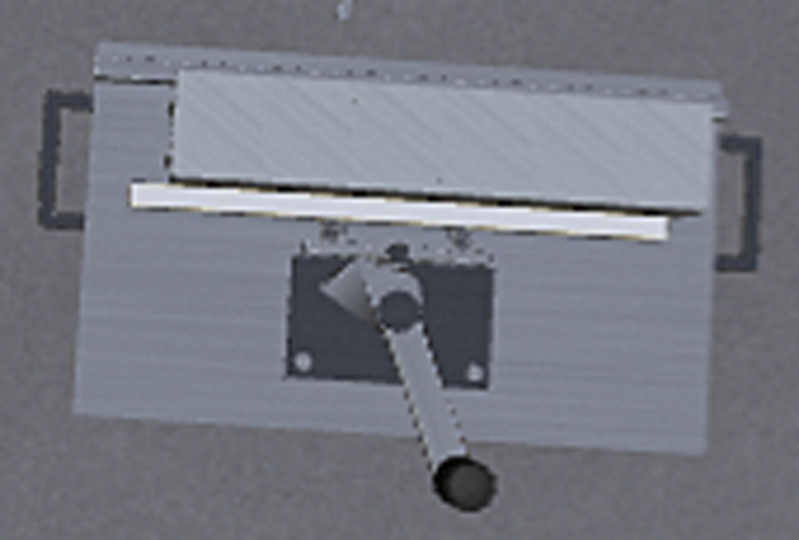

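View pics/full.png

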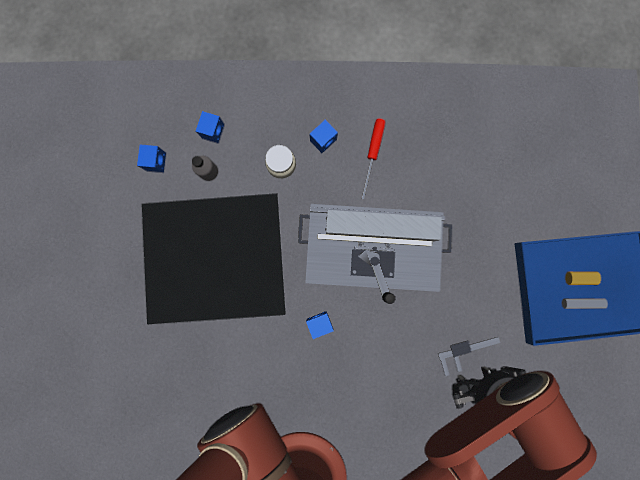

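The row is closed up, 252.0 mm long at the camera's measure. The bar sits against it with the springs pressed about 2.9 mm (lever at 1.18 rad). The mat is empty and the blue look-alikes, tub, bottle, screwdriver and caliper have not moved.

```bash
python3 -c "
from cell import ctrl
print(ctrl.job_done())"
```

```text
the job is handed in; nothing more can be done
None
```

Job handed in: all six housings stand in one closed row against the stop and rail, the bar grips them with its springs pressed about 2.9 mm by camera measurement, and nothing else was moved.

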